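Clamp a battery module in the contact-test nest with its torque-limiting knob

TASK

Load the long white battery module into the clamp nest, contact end first: set it on the base plate between the guide rails and slide it gently under the clamp bridge until it is fully home against the contact block. Then turn the wing knob clockwise until its torque limiter clicks once, stop there so that it does not click a second time, and let go. Do not ram the contact block, and leave the other things on the bench where they are.

Things in the scene. Friction and masses are not known exactly. Their poses are not given: they have to be found in the camera images.
- module_center (a point): Centre, half-way up, of the loose battery module: white plastic block with a grey nose, 140 long (x) x 52 wide (y) x 36 high (z) mm, 0.36 to 0.57 kg, lying flat on the bench. +x points to its contact end: a grey end cap, 47 mm wide over its last 14 mm, three brass contacts on its face. Ribbed sides and a row of four charge lights mark its tail (-x).
- module_nose (a point): Centre of the module's contact-end face, 70 mm along +x from the module's centre; axes as the module's.
- seat (a point): Centre of the contact block's front face, 30 mm above the bench. +x points into the block, the way the module is slid in; y across the nest, z up. The module is home when it lies flat on the plate with its nose face against this face: module_nose is then at this point with the same axes. The face lies 45 mm beyond (+x of) the knob's axis.
- nest: Clamp nest, fixed to the bench; origin on the bench below the knob's axis, axes as seat. Base plate 12 mm thick, x -150 to 76, y +-65 mm. Two white guide rails, tops 32 mm above the bench, 54.5 mm apart from x = -40 to 45; lead-ins flare from there to about 73 mm apart at x = -67. Bridge across at x = +-15: posts at y = +-47.5 (14 wide), beam 64 to 80 mm above the bench.
- contact_block: The black contact block at the end of the nest, 66 mm wide, 34 mm high, rigid; origin at the bottom centre of its front face, 12 mm above the bench, x into the block. Its brass contacts are spoilt by a push of more than 25 N.
- knob_grip (a point): Grip point on the knob's upright axis, 130 mm above the bench. Black wing knob on top of the bridge: wing 58 mm long (x), 14 mm thick (y), from 107 to 141 mm above the bench, on a round foot of 47 mm diameter. Starts at any angle; turns clockwise seen from above (clamping) and keeps its height. It may be turned in several grips.
- collar_mark (a point): On the knob's axis 92 mm above the bench, on the steel collar below the knob. The collar turns with the screw; its x axis runs through a small dark pointer on its edge. At the start a tab on the knob's foot (knob x axis) stands over the pointer. Each click leaves the tab a further 0.31 rad (one ratchet tooth) clockwise of the pointer; let go, the knob rests at whole teeth.
- pad: Rubber clamp pad under the bridge, 30 mm diameter; origin at its underside, which starts 1.5 to 5 mm above the top of a module in the nest. It goes down 3.8 mm per rad of the screw and gives 1 mm per 30 N. It presses with 25 to 40 N at the click and keeps part of that. The turn needed until the click differs each time (about 0.8 to 1.9 rad) and cannot be told from the knob's start angle.
- knob: The knob; origin on its axis. Feel: turning it takes about 0.16 N m while the pad comes down; once the pad bears, this climbs over about 0.35 rad to 0.3 N m (less is felt standing still). Then the limiter's spring ball rides over a tooth: in the next 0.16 rad the torque falls to zero, the ball snaps over (the click) and the torque may turn negative; some 0.3 rad on it would click again.
- monitor_center (a point): Bystander: a white handheld patient monitor, shorter and wider than the module, 112 x 64 x 34 mm, with a dark screen and three round keys; point at its centre. It and the module may lie in each other's place.
- scanner: Bystander: white pistol-shaped hand scanner lying on its side, head 105 x 56 x 44 mm along x, grip 110 mm towards -y; origin on the bench at the head's rear.
- label_roll: Bystander: roll of white labels, 76 mm across, 32 mm high, lying flat; origin under its centre.
- phone: Bystander: black phone, 150 x 72 x 9 mm; origin under its centre.
- marker: Bystander: grey marker pen with black cap, 122 x 14 x 14 mm, along x; origin under the middle of its barrel.
- carton: Bystander: small white carton with a blue band, 90 x 62 x 48 mm; origin under its centre.
- mouse: Bystander: black computer mouse, 104 x 60 x 24 mm; origin under its centre.
There are look-alikes about, which are no part of the job. What is shaped like the part that bears module_center but green is not meant.

How it is judged (in metres and radians):
On the way, in this order (a step that is already met when the one before it is completed fails the run):
1. the module lies fully home in the nest, nose against the contact block, with the clamp not yet on it (x of module_nose in the frame of seat between -0.0025 and 0.002 m and y of module_nose in the frame of seat between -0.003 and 0.003 m and z of module_nose in the frame of seat between -0.002 and 0.002 m and angle between the x axis of module_center and the x axis of seat, either way round below 0.05 rad and contact force between pad and anything else below 2 N), for 0.2 s.
2. the knob has clicked with the pad pressing on the module (angle between the x axis of knob_grip and the x axis of collar_mark, either way round above 0.2 rad and contact force between pad and anything else above 8 N), for 0.2 s.
At the end, for the whole second after the job is handed in: Module flat and home: nose face within 2.5 mm of the contact block, within 3 mm of the nest's middle, 0.05 rad of its direction; knob one click on (tab 0.2 to 0.45 rad past the collar's pointer) and let go; pad pressing with more than 8 N (all of step 2 and x of module_nose in the frame of seat between -0.0025 and 0.002 m and y of module_nose in the frame of seat between -0.003 and 0.003 m and z of module_nose in the frame of seat between -0.002 and 0.002 m and angle between the x axis of module_center and the x axis of seat, either way round below 0.05 rad and angle between the x axis of knob_grip and the x axis of collar_mark, either way round below 0.45 rad); the robot touches nothing.
It fails at once if the knob is turned on past the first click to a second one (tab more than 0.52 rad past the pointer) (angle between the x axis of knob_grip and the x axis of collar_mark, either way round above 0.52 rad).
It fails at once if the contact block is pushed with more than 25 N (contact force between contact_block and anything else above 25 N).
It fails at once if a bystander is moved more than 25 mm (distance of any of monitor_center, scanner, label_roll, phone, marker, carton, mouse from where it was at the start of the episode above 0.025 m).
It also fails if it takes over 72 s, if anything falls off the work surface, if the arm or the gripper's body presses on something with over 40 N, if the wrist force passes 120 N, or if a joint passes its speed limit or range.

ROBOT

A 6-joint arm with a two-finger parallel gripper is mounted at the origin on the work surface. World frame = base frame: x ahead of the robot, y to its left, z up, the work surface at z = 0. Lengths are in mm, angles in rad, forces in N, time in s.
With the tool pointing down it reaches from about 275 to 750 mm from the base axis. Payload 10.2 kg.
Tool frame: the origin (TCP) lies at the very end of the fingers, on their centre line; the grasp point (between the pads) lies 19 mm behind it (ctrl.grip_depth is the distance from the TCP to the grasp point, in mm); z points along the fingers, x is the direction in which the jaws open and shut, and the axes are right-handed (so a half turn about z gives the same grasp; the last joint's range is limited). The gripper opens to 85 mm and grips with 20 to 120 N. Pads are 22 mm wide; open, the fingers measure 114 mm over their backs; the gripper's body (76 mm by 85 mm) begins 54 mm behind the grasp point. The pads swing forward as they close: fully open they stand 13 mm farther back than shut.
Start: joints at [1.122, 0.313, 1.498, -0, 1.331, -0.223], TCP at [117.553, 511.676, 231.294] pointing down, gripper open.
Joint ranges: [-2.94, 2.94], [-0.97, 2.17], [0.19, 2.56], [-1.23, 4.37], [0.02, 3.11], [-2.88, 2.88]. Speed limits (rad/s): [2.39, 2.39, 3.01, 3.14, 3.14, 3.14].

INTERFACE

Orientations are given as a unit quaternion [w, x, y, z].
In Python, from rig import ctrl gives the robot as it stands.
- The arm moves only by the tool play_rows, never from a script. Its argument "motion" is a list of rows, each a list of 2 entries, a list of its own where there are three numbers: the shift along the tool's x, y, z in mm, then the turn, a rotation vector about the tool's x, y, z in degrees. A call has 1 to 20 rows; each row shifts and turns the commanded pose from where the row before left it, along the tool's axes as they then stand; what a row does not reach is not made up. A row lasts 1/12 s, in which the tool goes at most 41.7 mm and 7.16 degrees, less where a joint would pass 70% of its speed; a pose out of reach is approached as far as the arm can. A call with a gripper value outside its range is refused whole. "fingers" is the finger opening in mm, from 0 to 85.4, set as the call begins (left out, the last holds). The fingers move at their own pace and stop on an object; "squeeze" is the grip in N (left out, the last holds). Time passes only in rows, so rows that do not move let the fingers close. It gives the time, the measured TCP pose, the force and the opening at its end, in the units of the state.
- ctrl.sense(): the state, without advancing time (a new reading comes with each control period).
- ctrl.capture(name): name is "scene" or "top"; returns the picture (384x512x3 uint8, red, green, blue); there is no depth.
- ctrl.get_calibration(name): a dict with "K" (3x3 intrinsics, pixels), "R" (3x3) and "t" (3): a world point X has camera coordinates R X + t. Camera axes: x right, y down, z forward; pixel columns grow to the right and rows downward; lengths in mm; the calibration is good to about 2 mm. A picture is of the moment at which its call begins. get_calibration takes no time and is no camera call.
- ctrl.finish_job(): hands the job in, once; it reports no verdict.
Trained networks look in the newest picture that a camera, given by its name, has taken for a name from the list of things; names that differ only in an ending like _2 or _b are one class to them, and where a whole thing is asked for, a point or a joint stands for the part that bears it (a point fixed in the world has none). Each returns a list of dicts, best first, with "p" (0 to 1); they miss things now and then, are a little off and sometimes report something else, mostly with a low value. They report only what shows in the picture. A call takes as long as a camera call. They do not tell look-alikes from the thing itself.
- ctrl.spot_in(camera, name): "position" ([column, row] as shares, 0 to 1, of the picture: columns of its width, rows of its height, amid what is visible of it).
The state is a dict: "time_s": time; "joints": joint angles; "dq": joint speeds; "tau": joint torques, N m; "eef_pos": TCP position; "ee_rot": TCP orientation; "force": force on the tool from outside, world axes, zero at the start; "wrist_torque": the same for the moment, N m; "grip_width": opening from 0.0 (shut) to 1.0 (fully open).
Only numpy, scipy, OpenCV 4.12 (cv2) and the standard library are available. Lean on these libraries where they do the work, as an engineer would, in place of code of your own. Each camera call takes 0.05 s, during which the arm holds its last target. There are 200 camera calls.

## Working session

There is one attempt and no reset: what is moved stays moved. The work goes in short steps, Python scripts to look and compute and a tool call to move; the robot and the scene stay as the last step left them, time stands still between calls to the robot, and variables do not carry over. Pictures are saved under pics/ and viewed, about 8 in all and at most 12, crops included, and the job is handed in when it is done.

Besides the shell and the picture viewer there is one more tool, called after ">>>" by a JSON object that holds its "method" and its "body". play_rows: Moves the arm, as the interface text tells. Its arguments: {"type":"object","properties":{"motion":{"type":"array"},"fingers":{"type":"number"},"squeeze":{"type":"number"}},"required":["motion"]}

```bash
ls; mkdir -p pics
python3 - <<'E'
from rig import ctrl
import cv2, numpy as np
for c in ("scene","top"):
    im=ctrl.capture(c); cv2.imwrite(f"pics/{c}0.png",cv2.cvtColor(im,cv2.COLOR_RGB2BGR))
    k=ctrl.get_calibration(c); print(c,np.round(k["K"],1).tolist(),np.round(k["R"],4).tolist(),np.round(k["t"],1).tolist())
    for n in ("module_center","module_nose","seat","knob_grip","collar_mark","monitor_center","contact_block","nest","pad","carton"):
        print(n,[(round(d["p"],2),[round(d["position"][0]*512),round(d["position"][1]*384)]) for d in ctrl.spot_in(c,n)][:3])
print(ctrl.sense())
E
```

```text
pics
scene [[417.4, 0.0, 257.2], [0.0, 417.4, 190.3], [0.0, 0.0, 1.0]] [[0.3326, 0.9431, 0.0005], [0.7511, -0.2646, -0.6048], [-0.5703, 0.2015, -0.7964]] [-158.8, -327.2, 1561.6]
module_center [(0.85, [208, 181]), (0.69, [315, 141]), (0.65, [347, 176])]
module_nose [(0.91, [315, 140]), (0.62, [343, 181])]
seat [(0.95, [263, 248])]
knob_grip [(0.78, [263, 241])]
collar_mark [(0.61, [264, 239])]
monitor_center [(0.6, [159, 223])]
contact_block [(0.79, [263, 273])]
nest [(0.91, [265, 249])]
pad []
carton [(0.84, [416, 197]), (0.74, [264, 248]), (0.37, [264, 240])]
top [[457.4, 0.0, 258.7], [0.0, 457.4, 192.5], [0.0, 0.0, 1.0]] [[0.0087, -0.9999, 0.0055], [-0.9889, -0.0094, -0.1484], [0.1484, -0.0041, -0.9889]] [-31.9, 528.6, 1348.2]
module_center [(0.93, [159, 203]), (0.91, [161, 259]), (0.68, [292, 249])]
module_nose [(0.77, [292, 246]), (0.57, [157, 199]), (0.56, [163, 263])]
seat [(0.89, [265, 163])]
knob_grip [(0.56, [267, 142])]
collar_mark [(0.51, [268, 141])]
monitor_center [(0.67, [348, 213])]
contact_block [(0.61, [267, 128])]
nest [(0.58, [264, 161])]
pad [(0.28, [399, 200])]
carton [(0.7, [158, 202]), (0.57, [101, 155])]
{'time_s': 1.1, 'joints': array([ 1.12155888e+00,  3.12860752e-01,  1.49770254e+00, -1.17822347e-05,
        1.33100968e+00, -2.23385017e-01]), 'dq': array([ 0.00046016, -0.00066609,  0.00150511, -0.00096352,  0.00117886,
       -0.00052061]), 'tau': array([ 5.21680922e-04, -4.12165475e+01, -2.59905267e+01, -1.20692844e-04,
        4.96763914e-04,  7.69614473e-06]), 'eef_pos': array([117.57446162, 511.6658756 , 231.31331112]), 'ee_rot': array([8.82596076e-07, 7.82283357e-01, 6.22922748e-01, 1.13499355e-05]), 'force': array([0.34576486, 0.32754006, 1.43045652]), 'wrist_torque': array([ 0.01808776,  0.02673599, -0.03660189]), 'grip_width': 0.998473549243182}
```

View pics/top0.png

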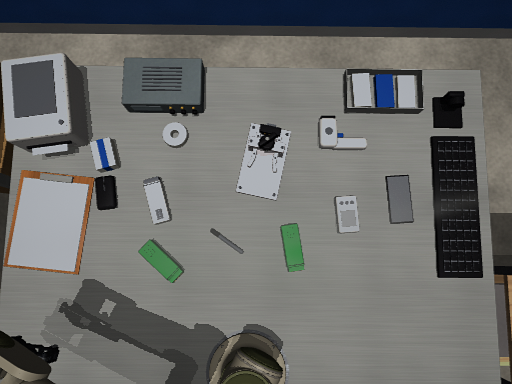

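View pics/scene0.png

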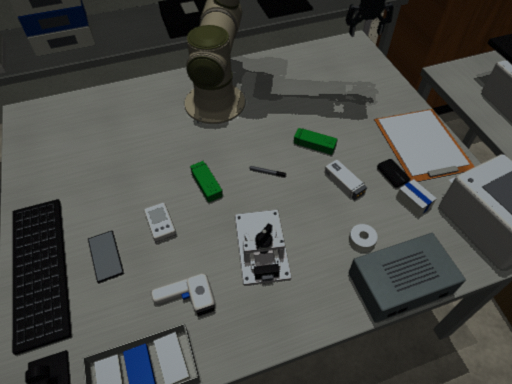

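Top view: candidates are white block (156,201), which has a grey end; green look-alikes at (160,260) and (292,247); and the monitor at (347,213), which has a screen and keys. I choose (156,201) and check it in a close crop along with the nest at (264,160).

```bash
cat > h.py <<'E'
from rig import ctrl
import cv2, numpy as np
def ray(c,px,z):
    k=ctrl.get_calibration(c); d=k["R"].T@np.linalg.inv(k["K"])@np.array([px[0],px[1],1.]); o=-k["R"].T@k["t"]
    return (o+d*(z-o[2])/d[2])
def proj(c,X):
    k=ctrl.get_calibration(c); p=k["K"]@(k["R"]@np.asarray(X,float)+k["t"]); return p[:2]/p[2]
def crop(im,x0,y0,w,h,s):
    o=cv2.resize(im[y0:y0+h,x0:x0+w],None,fx=s,fy=s,interpolation=cv2.INTER_CUBIC)
    for i in range(0,w,10): cv2.putText(o,str(x0+i),(i*s,8),0,.3,(0,0,255)); cv2.line(o,(i*s,10),(i*s,14),(0,0,255))
    for i in range(0,h,10): cv2.putText(o,str(y0+i),(0,i*s+3),0,.3,(0,0,255)); cv2.line(o,(20,i*s),(24,i*s),(0,0,255))
    return o
E
python3 - <<'E'
from h import *
t=cv2.imread("pics/top0.png"); s=cv2.imread("pics/scene0.png")
A=np.hstack([crop(t,135,170,44,58,8),crop(t,228,118,66,90,5)[:464]]) if 0 else None
def pad(i,W,H): o=np.zeros((H,W,3),np.uint8); i=i[:H,:W]; o[:i.shape[0],:i.shape[1]]=i; return o
a=pad(crop(t,138,172,40,58,5),380,300);b=pad(crop(t,232,118,64,86,5)[:],400,450)
c=pad(crop(s,318,152,56,52,6),380,300);d=pad(crop(s,230,206,64,80,5),400,400)
L=np.vstack([a,c]); R=np.hstack([pad(crop(t,232,118,64,44,6),400,270)]); R2=pad(crop(s,230,206,64,80,4),400,330)
cv2.imwrite("pics/c1.png",np.hstack([L,np.vstack([R,R2])]))
for c,px in (("top",(156,201)),("scene",(346,178))): print(ray(c,px,18).round())
E
```

```text
[503. 288.  18.]
[500. 290.  18.]
```

View pics/c1.png

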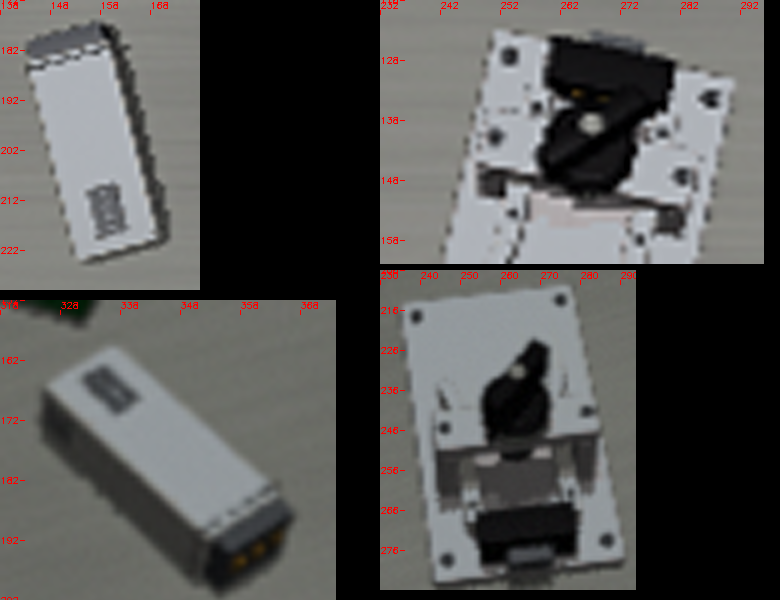

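The crop confirms the module: grey nose with brass contacts pointing away from the robot (top (151,179)), lights near the tail (158,214). The knob wing runs diagonally at top (267,139). Next I measure poses by fitting.

```bash
cat > fit.py <<'E'
from h import *
def rect(c,im,seed,z,half,thr,S=2,dbg=None):
    # rectify plane z round world seed, S px/mm, threshold white, hull, minAreaRect
    cx,cy=seed; q=np.float32([[cx-half,cy-half],[cx+half,cy-half],[cx+half,cy+half],[cx-half,cy+half]])
    src=np.float32([proj(c,[a,b,z]) for a,b in q]); n=2*half*S
    H=cv2.getPerspectiveTransform(src,np.float32([[0,0],[n,0],[n,n],[0,n]]))
    w=cv2.warpPerspective(im,H,(n,n),flags=cv2.INTER_CUBIC)
    g=cv2.cvtColor(w,cv2.COLOR_BGR2GRAY); m=(g>thr).astype(np.uint8)
    m=cv2.morphologyEx(m,cv2.MORPH_OPEN,np.ones((7,7),np.uint8))
    k,lab,st,_=cv2.connectedComponentsWithStats(m); l=1+np.argmax(st[1:,4]); m=(lab==l).astype(np.uint8)
    h=cv2.convexHull(np.vstack(cv2.findContours(m,0,2)[0])); (u,v),(a,b),th=cv2.minAreaRect(h)
    box=cv2.boxPoints(((u,v),(a,b),th)); e=box[1]-box[0]; f=box[2]-box[1]; L=e if np.hypot(*e)>np.hypot(*f) else f
    yaw=np.arctan2(L[1],L[0]); yaw=(yaw+np.pi/2)%np.pi-np.pi/2
    return (cx-half+(u+.5)/S,cy-half+(v+.5)/S),sorted((a/S,b/S)),yaw,w,m
if __name__=="__main__":
    nest=ray("top",(264,161),12)[:2]; print(nest)
    for c in ("top","scene"):
        im=cv2.imread(f"pics/{c}0.png")
        for nm,s,z,h,T in (("mod",(501,289),36,100,(150,165,180)),("plate",nest,12,160,(150,165,180))):
            for thr in T:
                r=rect(c,im,s,z,h,thr); print(c,nm,thr,np.round(r[0],1),np.round(r[1],1),round(r[2],3))
        for nm,X in (("mod",(501,289,36)),("bench",(500,200,0))): 
            p=proj(c,X).astype(int); print(nm,p,im[p[1],p[0]])
E
python3 fit.py
```

```text
[632.63928518 -42.94353615]
top mod 150 [496.5 283.4] [ 51.2 120.6] 0.285
top mod 165 [496.5 283.2] [ 49.6 119.6] 0.286
top mod 180 [556.5 278.8] [3.  3.5] 0.0
top plate 150 [634.5 -40.3] [130.6 225.7] -0.206
top plate 165 [634.4 -40.3] [128.4 224.3] -0.206
top plate 180 [687.1  -2.4] [ 6.5 13.5] -1.571
mod [154 200] [184 178 173]
bench [185 202] [125 131 130]
scene mod 150 [494.9 280.8] [ 44.4 112.5] 0.29Traceback (most recent call last):
  File "fit.py", line 21, in <module>
    r=rect(c,im,s,z,h,thr); print(c,nm,thr,np.round(r[0],1),np.round(r[1],1),round(r[2],3))
  File "fit.py", line 10, in rect
    k,lab,st,_=cv2.connectedComponentsWithStats(m); l=1+np.argmax(st[1:,4]); m=(lab==l).astype(np.uint8)
                                                        ~~~~~~~~~^^^^^^^^^^
    return _wrapfunc(a, 'argmax', axis=axis, out=out, **kwds)
    return bound(*args, **kwds)
ValueError: attempt to get argmax of an empty sequence
```

Run:
```python
from fit import *
from h import *
nest=(634,-40)
im=cv2.imread("pics/scene0.png")
for nm,X in (("mod",(501,289,36)),("plate",(560,-25,12)),("bench",(500,200,0))):
    p=proj("scene",X).astype(int); print(nm,p,im[p[1],p[0]])
for nm,s,z,h in (("mod",(501,289),36,100),("plate",nest,12,160)):
    for thr in (125,130,135,140,145,150):
        r=rect("scene",im,s,z,h,thr); print(nm,thr,np.round(r[0],1),np.round(r[1],1),round(r[2],3))
# knob wing axis in both: screen pixels at nest origin
O=np.array([670.7,-47.9])
for c in ("top","scene"):
    print(c,"knob top proj",proj(c,[*O,141]).round(1),"module",[proj(c,[505.8+a*np.cos(.285),286+a*np.sin(.285),36]).round(1).tolist() for a in(-70,56,70)])
# rectify at z=141 around knob for wing angle; dark mask
im=cv2.imread("pics/top0.png");outs=[]
for c in ("top","scene"):
    im=cv2.imread(f"pics/{c}0.png");h=50;S=5
    q=[[O[0]-h,O[1]-h],[O[0]+h,O[1]-h],[O[0]+h,O[1]+h],[O[0]-h,O[1]+h]]
    H=cv2.getPerspectiveTransform(np.float32([proj(c,[a,b,141]) for a,b in q]),np.float32([[0,0],[500,0],[500,500],[0,500]]))
    w=cv2.warpPerspective(im,H,(500,500),flags=cv2.INTER_CUBIC); w=np.clip(w.astype(float)*1.8+20,0,255).astype(np.uint8); cv2.drawMarker(w,(250,250),(0,0,255)); outs.append(w[50:450,50:450])
cv2.imwrite("pics/k1.png",np.hstack(outs))
```

```text
mod [346 174] [155 152 145]
plate [258 221] [156 152 145]
bench [319 188] [101 106 105]
mod 125 [497.4 282.1] [ 50.9 126. ] 0.284
mod 130 [497.3 281.9] [ 49.7 124.3] 0.285
mod 135 [497.5 281.8] [ 48.7 123.3] 0.285
mod 140 [495.2 281. ] [ 47.5 117. ] 0.287
mod 145 [495.  280.8] [ 46.3 115.4] 0.286
mod 150 [494.9 280.8] [ 44.4 112.5] 0.29
plate 125 [632.7 -42.2] [130.6 225.7] -0.203
plate 130 [632.9 -42.3] [129.5 225.1] -0.205
plate 135 [633.1 -42.3] [128.5 224.2] -0.204
plate 140 [633.2 -42.3] [127.2 223.3] -0.205
plate 145 [604.  -36.4] [125.8 162.4] -0.203
plate 150 [579.  -31.8] [109.7 123.6] 1.368
top knob top proj [266.6 138.2] module [[160.9, 221.4], [150.9, 181.7], [149.8, 177.3]]
scene knob top proj [264.8 231.3] module [[331.6, 162.2], [359.3, 187.5], [362.6, 190.4]]
```

View pics/k1.png

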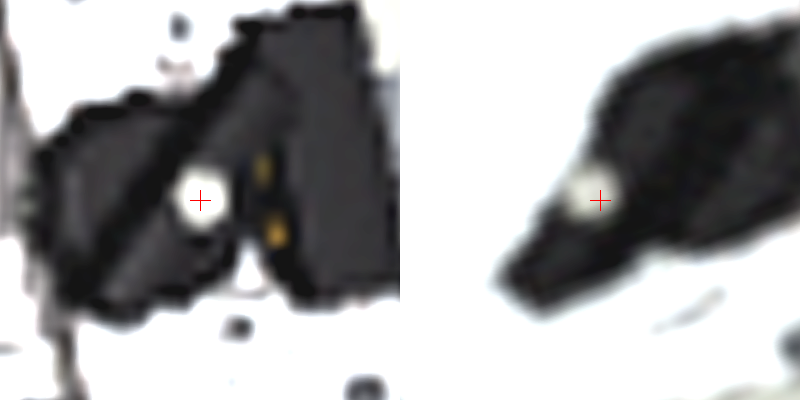

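```bash
cat > go.py <<'E'
# python3 go.py x y z yaw : shift in present tool axes (mm), then turn (deg, rotvec in tool axes)
import sys; from rig import ctrl; import numpy as np
from scipy.spatial.transform import Rotation as R
def state():
    s=ctrl.sense(); q=np.array(s["ee_rot"]); return s,R.from_quat(q[[1,2,3,0]])
def tgt(phi): 
    x=np.array([np.cos(phi),np.sin(phi),0]); z=np.array([0,0,-1]); return R.from_matrix(np.c_[x,np.cross(z,x),z])
if __name__=="__main__":
    x,y,z,phi=map(float,sys.argv[1:5]); s,r=state()
    print("shift",r.inv().apply(np.array([x,y,z])-s["eef_pos"]).round(1),"turn",np.degrees((r.inv()*tgt(phi)).as_rotvec()).round(2))
    print("t",round(s["time_s"],2),"pos",np.round(s["eef_pos"],1),"F",np.round(s["force"],1),"M",np.round(s["wrist_torque"],3),"grip",round(s["grip_width"],3))
E
python3 go.py 450.3 269 110 1.856
```

```text
shift [-162.   378.6  121.3] turn [  0.    -0.   -29.28]
t 1.1 pos [117.6 511.7 231.3] F [0.3 0.3 1.4] M [ 0.018  0.027 -0.037] grip 0.998
```

>>> {"method": "play_rows", "body": {"motion": [[[-10.8, 25.2, 8.1], [0, 0, 0]], [[-10.8, 25.2, 8.1], [0, 0, 0]], [[-10.8, 25.2, 8.1], [0, 0, 0]], [[-10.8, 25.2, 8.1], [0, 0, 0]], [[-10.8, 25.2, 8.1], [0, 0, 0]], [[-10.8, 25.2, 8.1], [0, 0, 0]], [[-10.8, 25.2, 8.1], [0, 0, 0]], [[-10.8, 25.2, 8.1], [0, 0, 0]], [[-10.8, 25.2, 8.1], [0, 0, 0]], [[-10.8, 25.2, 8.1], [0, 0, 0]], [[-10.8, 25.2, 8.1], [0, 0, 0]], [[-10.8, 25.2, 8.1], [0, 0, 0]], [[-10.8, 25.2, 8.1], [0, 0, 0]], [[-10.8, 25.2, 8.1], [0, 0, 0]], [[-10.8, 25.2, 8.1], [0, 0, 0]], [[0, 0, 0], [0, 0, -5.86]], [[0, 0, 0], [0, 0, -5.86]], [[0, 0, 0], [0, 0, -5.86]], [[0, 0, 0], [0, 0, -5.86]], [[0, 0, 0], [0, 0, -5.86]]], "fingers": 85, "squeeze": 100}}

```text
time_s: 2.77
eef_pos: [449.8, 269.1, 109.8]
ee_rot: [0.0, 0.597, 0.802, 0.0]
force: [-0.8, 0.1, -0.4]
grip_width: 1.0
```

```bash
python3 - <<'E'
from h import *
t=cv2.cvtColor(ctrl.capture("top"),cv2.COLOR_RGB2BGR); s=cv2.cvtColor(ctrl.capture("scene"),cv2.COLOR_RGB2BGR)
cv2.imwrite("pics/a1.png",np.hstack([crop(t,120,160,80,90,5),crop(s,300,110,80,90,5)]))
E
python3 go.py 450.3 269 5 1.856
```

```text
shift [ -0.3   0.5 104.8] turn [0.   0.   0.08]
t 2.87 pos [449.7 269.2 109.8] F [0.7 0.1 0.3] M [0.019 0.024 0.014] grip 0.992
```

View pics/a1.png

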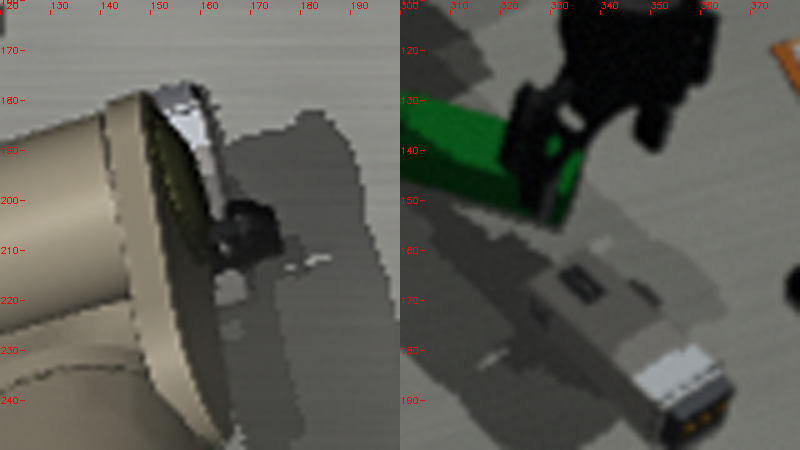

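The picture shows the open gripper straddling the module's tail (scene (335,165)), with the green look-alike well to the side. Next I descend and grip.

>>> {"method": "play_rows", "body": {"motion": [[[0, 0.5, 16], [0, 0, 0]], [[0, 0, 16], [0, 0, 0]], [[0, 0, 16], [0, 0, 0]], [[0, 0, 16], [0, 0, 0]], [[0, 0, 14], [0, 0, 0]], [[0, 0, 14], [0, 0, 0]], [[0, 0, 8], [0, 0, 0]], [[0, 0, 5], [0, 0, 0]], [[0, 0, 0], [0, 0, 0]]]}}

```text
time_s: 3.62
eef_pos: [449.9, 269.2, 4.2]
ee_rot: [-0.0, 0.6, 0.8, -0.0]
force: [0.5, -0.5, -0.0]
grip_width: 0.99
```

>>> {"method": "play_rows", "body": {"motion": [[[0, 0, 0], [0, 0, 0]], [[0, 0, 0], [0, 0, 0]], [[0, 0, 0], [0, 0, 0]], [[0, 0, 0], [0, 0, 0]], [[0, 0, 0], [0, 0, 0]], [[0, 0, 0], [0, 0, 0]], [[0, 0, 0], [0, 0, 0]], [[0, 0, 0], [0, 0, 0]]], "fingers": 40, "squeeze": 100}}

```text
time_s: 4.28
eef_pos: [450.9, 269.5, 6.0]
ee_rot: [0.001, 0.599, 0.8, 0.001]
force: [-0.7, -0.6, 7.2]
grip_width: 0.589
```

```bash
python3 go.py 450.3 269 70 1.856
```

```text
shift [ -0.3  -0.5 -64. ] turn [0.12 0.   0.  ]
t 4.28 pos [450.9 269.5   6. ] F [-0.7 -0.6  7.2] M [-0.253  0.198 -0.028] grip 0.589
```

>>> {"method": "play_rows", "body": {"motion": [[[0, 0, -4], [0, 0, 0]], [[0, 0, -8], [0, 0, 0]], [[0, 0, -12], [0, 0, 0]], [[0, 0, -16], [0, 0, 0]], [[0, 0, -16], [0, 0, 0]], [[0, 0, -12], [0, 0, 0]], [[0, 0, -6], [0, 0, 0]], [[0, 0, 0], [0, 0, 0]]]}}

```text
time_s: 4.95
eef_pos: [450.5, 269.5, 80.1]
ee_rot: [0.001, 0.599, 0.801, 0.001]
force: [-0.1, 0.7, -5.2]
grip_width: 0.59
```

```bash
python3 - <<'E'
from h import *
s=cv2.cvtColor(ctrl.capture("scene"),cv2.COLOR_RGB2BGR);t=cv2.cvtColor(ctrl.capture("top"),cv2.COLOR_RGB2BGR)
cv2.imwrite("pics/a2.png",np.hstack([crop(s,300,110,80,90,5),crop(t,120,150,80,90,5)]))
E
python3 go.py 450.3 269 80 1.856
```

```text
shift [-0.3  0.5 -1.6] turn [-0.06  0.    0.02]
t 5.05 pos [449.7 269.2  78.4] F [ 0.8 -0.3 -4.1] M [-0.037  0.268 -0.   ] grip 0.588
```

View pics/a2.png

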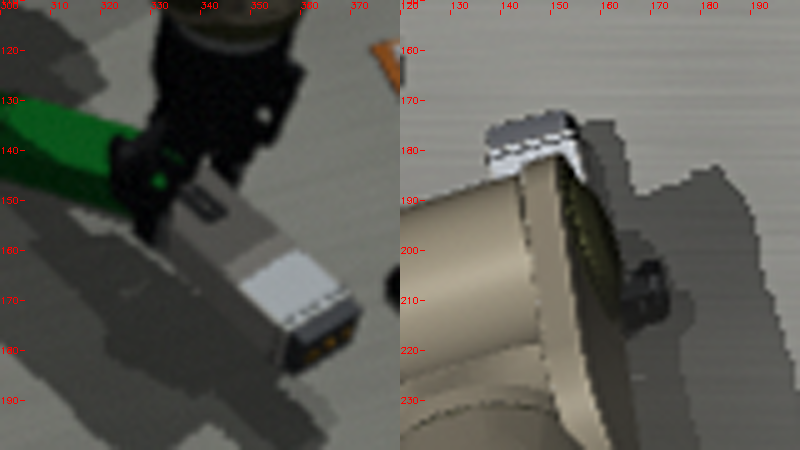

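The module hangs level in the grip (scene (330,170)). Now I carry it to the nest's entry: nose at nest x = -55.

```bash
python3 go.py 491.7 -11.9 90 1.366
```

```text
shift [-281.5  -38.9  -11.6] turn [-6.000e-02  1.000e-02  2.809e+01]
t 5.05 pos [449.7 269.2  78.4] F [ 0.8 -0.3 -4.1] M [-0.037  0.268 -0.   ] grip 0.588
```

>>> {"method": "play_rows", "body": {"motion": [[[-10, -2, -3], [0, 0, 0]], [[-20, -3, -3], [0, 0, 0]], [[-22, -3, -2], [0, 0, 0]], [[-22, -3, -2], [0, 0, 0]], [[-22, -3, -1.6], [0, 0, 0]], [[-22, -3, 0], [0, 0, 0]], [[-22, -3, 0], [0, 0, 0]], [[-22, -3, 0], [0, 0, 0]], [[-22, -3, 0], [0, 0, 0]], [[-22, -3, 0], [0, 0, 0]], [[-22, -3, 0], [0, 0, 0]], [[-22, -3, 0], [0, 0, 0]], [[-21.5, -3, 0], [0, 0, 0]], [[-10, -1, 0], [0, 0, 0]], [[0, 0, 0], [0, 0, 5]], [[0, 0, 0], [0, 0, 5]], [[0, 0, 0], [0, 0, 5]], [[0, 0, 0], [0, 0, 5]], [[0, 0, 0], [0, 0, 5]], [[0, 0, 0], [0, 0, 3.1]]]}}

```text
time_s: 6.72
eef_pos: [491.5, -11.8, 89.9]
ee_rot: [-0.001, 0.777, 0.629, -0.0]
force: [0.5, -0.4, -4.3]
grip_width: 0.595
```

```bash
python3 - <<'E'
from h import *
s=cv2.cvtColor(ctrl.capture("scene"),cv2.COLOR_RGB2BGR);t=cv2.cvtColor(ctrl.capture("top"),cv2.COLOR_RGB2BGR)
cv2.imwrite("pics/a3.png",np.hstack([crop(s,215,170,80,110,5),crop(t,220,115,80,110,5)]))
E
python3 go.py 491.7 -11.9 20 1.366
```

```text
shift [-0.1  0.2 70. ] turn [-0.07 -0.01 -0.03]
t 6.82 pos [491.6 -11.7  90. ] F [-0.1 -0.3 -4.6] M [ 0.09   0.239 -0.024] grip 0.588
```

View pics/a3.png

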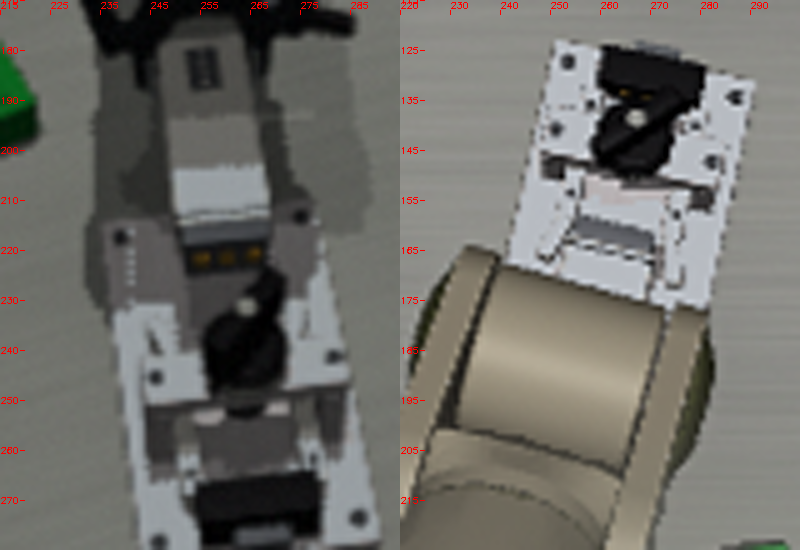

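Picture: the module is lined up with the nest, its nose at top (262,160) and the rails' mouth ahead. Next I lower it.

>>> {"method": "play_rows", "body": {"motion": [[[0, 0, 8], [0, 0, 0]], [[0, 0, 14], [0, 0, 0]], [[0, 0, 14], [0, 0, 0]], [[0, 0, 12], [0, 0, 0]], [[0, 0, 8], [0, 0, 0]], [[0, 0, 6], [0, 0, 0]], [[0, 0, 4], [0, 0, 0]], [[0, 0, 2], [0, 0, 0]], [[0, 0, 0], [0, 0, 0]]]}}

```text
time_s: 7.57
eef_pos: [492.1, -11.8, 22.3]
ee_rot: [-0.0, 0.776, 0.631, -0.0]
force: [0.0, -0.4, -4.3]
grip_width: 0.593
```

>>> {"method": "play_rows", "body": {"motion": [[[0, 0, 1], [0, 0, 0]], [[0, 0, 1], [0, 0, 0]], [[0, 0, 1], [0, 0, 0]], [[0, 0, 0], [0, 0, 0]]]}}

```text
time_s: 7.9
eef_pos: [492.1, -11.8, 19.4]
ee_rot: [0.0, 0.776, 0.631, 0.0]
force: [0.1, -0.3, -4.8]
grip_width: 0.589
```

```bash
python3 go.py 491.7 -11.9 18 1.366
```

```text
shift [-0.2 -0.4  1.4] turn [ 0.01  0.   -0.  ]
t 7.9 pos [492.1 -11.8  19.4] F [ 0.1 -0.3 -4.8] M [ 0.028  0.229 -0.011] grip 0.589
```

>>> {"method": "play_rows", "body": {"motion": [[[0, 0, 0.7], [0, 0, 0]], [[0, 0, 0.7], [0, 0, 0]], [[0, 0, 0], [0, 0, 0]]]}}

```text
time_s: 8.15
eef_pos: [492.2, -11.8, 18.1]
ee_rot: [0.0, 0.776, 0.631, 0.0]
force: [-1.0, -0.1, -1.4]
grip_width: 0.585
```

>>> {"method": "play_rows", "body": {"motion": [[[0, 0, 0.7], [0, 0, 0]], [[0, 0, 0], [0, 0, 0]]]}}

```text
time_s: 8.32
eef_pos: [492.2, -11.8, 18.0]
ee_rot: [0.0, 0.776, 0.631, 0.0]
force: [-4.5, 0.2, 5.2]
grip_width: 0.592
```

>>> {"method": "play_rows", "body": {"motion": [[[0, 2, -0.5], [0, 0, 0]], [[0, 3, 0], [0, 0, 0]], [[0, 3, 0], [0, 0, 0]], [[0, 3, 0], [0, 0, 0]], [[0, 3, 0], [0, 0, 0]], [[0, 3, 0], [0, 0, 0]], [[0, 3, 0], [0, 0, 0]], [[0, 0, 0], [0, 0, 0]]]}}

```text
time_s: 8.98
eef_pos: [512.6, -16.1, 18.0]
ee_rot: [0.001, 0.776, 0.631, 0.0]
force: [0.3, 0.4, 2.3]
grip_width: 0.59
```

>>> {"method": "play_rows", "body": {"motion": [[[0, 2, 0], [0, 0, 0]], [[0, 2, 0], [0, 0, 0]], [[0, 2, 0], [0, 0, 0]], [[0, 2, 0], [0, 0, 0]], [[0, 2, 0], [0, 0, 0]], [[0, 0, 0], [0, 0, 0]]]}}

```text
time_s: 9.48
eef_pos: [521.8, -18.0, 18.0]
ee_rot: [0.0, 0.776, 0.631, 0.0]
force: [-2.8, 1.8, 4.4]
grip_width: 0.59
```

```bash
python3 go.py 491.7 -11.9 18 1.366
```

```text
shift [ -0.2 -30.7   0. ] turn [ 0.03  0.   -0.  ]
t 9.48 pos [521.8 -18.   18. ] F [-2.8  1.8  4.4] M [ 0.037  0.441 -0.008] grip 0.59
```

>>> {"method": "play_rows", "body": {"motion": [[[0, 2, 0], [0, 0, 0]], [[0, 2, 0], [0, 0, 0]], [[0, 2, 0], [0, 0, 0]], [[0, 2, 0], [0, 0, 0]], [[0, 2, 0], [0, 0, 0]], [[0, 2, 0], [0, 0, 0]], [[0, 2, 0], [0, 0, 0]], [[0, 0, 0], [0, 0, 0]]]}}

```text
time_s: 10.15
eef_pos: [535.5, -20.8, 18.1]
ee_rot: [0.0, 0.776, 0.631, 0.0]
force: [-3.1, 1.1, 5.3]
grip_width: 0.589
```

```bash
python3 go.py 491.7 -11.9 18 1.366
```

```text
shift [ -0.2 -44.7   0. ] turn [0.03 0.   0.  ]
t 10.15 pos [535.5 -20.8  18.1] F [-3.1  1.1  5.3] M [ 0.03   0.458 -0.035] grip 0.589
```

Low side force. I continue to about 82 mm of travel.

>>> {"method": "play_rows", "body": {"motion": [[[0, 2.5, -0.2], [0, 0, 0]], [[0, 2.5, 0], [0, 0, 0]], [[0, 2.5, 0], [0, 0, 0]], [[0, 2.5, 0], [0, 0, 0]], [[0, 2.5, 0], [0, 0, 0]], [[0, 2.5, 0], [0, 0, 0]], [[0, 2.5, 0], [0, 0, 0]], [[0, 2.5, 0], [0, 0, 0]], [[0, 0, 0], [0, 0, 0]]]}}

```text
time_s: 10.9
eef_pos: [555.4, -25.0, 18.1]
ee_rot: [0.0, 0.776, 0.631, 0.0]
force: [-1.1, 0.4, 1.8]
grip_width: 0.59
```

>>> {"method": "play_rows", "body": {"motion": [[[0, 2.5, 0], [0, 0, 0]], [[0, 2.5, 0], [0, 0, 0]], [[0, 2.5, 0], [0, 0, 0]], [[0, 2.5, 0], [0, 0, 0]], [[0, 2.5, 0], [0, 0, 0]], [[0, 2.5, 0], [0, 0, 0]], [[0, 2, 0], [0, 0, 0]], [[0, 0, 0], [0, 0, 0]]]}}

```text
time_s: 11.57
eef_pos: [571.8, -28.4, 18.0]
ee_rot: [0.0, 0.776, 0.631, 0.0]
force: [-2.5, 1.1, 3.8]
grip_width: 0.591
```

```bash
python3 go.py 491.7 -11.9 18 1.366;  python3 - <<'E'
from h import *
s=cv2.cvtColor(ctrl.capture("scene"),cv2.COLOR_RGB2BGR);t=cv2.cvtColor(ctrl.capture("top"),cv2.COLOR_RGB2BGR)
cv2.imwrite("pics/a4.png",np.hstack([crop(s,225,200,75,85,5),crop(t,225,115,75,85,5)]))
E
```

```text
shift [ -0.2 -81.8  -0. ] turn [ 0.04 -0.   -0.01]
t 11.57 pos [571.8 -28.4  18. ] F [-2.5  1.1  3.8] M [ 0.035  0.292 -0.014] grip 0.591
```

View pics/a4.png

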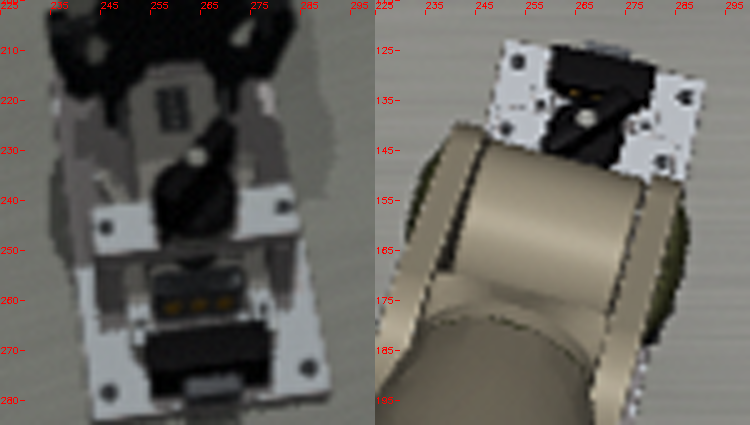

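Picture: the nose is under the bridge, contacts at scene (263,261), with about 15–18 mm still to go to the block at (263,268). Now slow approach.

>>> {"method": "play_rows", "body": {"motion": [[[0, 1.5, 0], [0, 0, 0]], [[0, 1.5, 0], [0, 0, 0]], [[0, 1.5, 0], [0, 0, 0]], [[0, 1.5, 0], [0, 0, 0]], [[0, 1, 0], [0, 0, 0]], [[0, 1, 0], [0, 0, 0]], [[0, 1, 0], [0, 0, 0]], [[0, 1, 0], [0, 0, 0]], [[0, 1, 0], [0, 0, 0]], [[0, 0, 0], [0, 0, 0]]]}}

```text
time_s: 12.5
eef_pos: [582.0, -30.4, 18.1]
ee_rot: [-0.0, 0.776, 0.631, -0.0]
force: [-3.8, 1.0, 4.8]
grip_width: 0.595
```

>>> {"method": "play_rows", "body": {"motion": [[[0, 0.5, 0], [0, 0, 0]], [[0, 0.5, 0], [0, 0, 0]], [[0, 0.5, 0], [0, 0, 0]], [[0, 0.5, 0], [0, 0, 0]], [[0, 0, 0], [0, 0, 0]]]}}

```text
time_s: 12.92
eef_pos: [583.9, -30.8, 18.1]
ee_rot: [-0.0, 0.776, 0.631, -0.0]
force: [-4.5, 1.5, 5.8]
grip_width: 0.591
```

>>> {"method": "play_rows", "body": {"motion": [[[0, 0.5, 0], [0, 0, 0]], [[0, 0.5, 0], [0, 0, 0]], [[0, 0, 0], [0, 0, 0]]]}}

```text
time_s: 13.17
eef_pos: [584.9, -31.0, 18.1]
ee_rot: [-0.0, 0.776, 0.631, -0.0]
force: [-4.8, 0.7, 5.3]
grip_width: 0.593
```

>>> {"method": "play_rows", "body": {"motion": [[[0, 0.5, 0], [0, 0, 0]], [[0, 0.5, 0], [0, 0, 0]], [[0, 0, 0], [0, 0, 0]]]}}

```text
time_s: 13.42
eef_pos: [585.8, -31.3, 18.1]
ee_rot: [-0.0, 0.776, 0.631, -0.0]
force: [-4.6, 0.8, 5.1]
grip_width: 0.589
```

>>> {"method": "play_rows", "body": {"motion": [[[0, 0.5, 0], [0, 0, 0]], [[0, 0.5, 0], [0, 0, 0]], [[0, 0, 0], [0, 0, 0]]]}}

```text
time_s: 13.67
eef_pos: [586.8, -31.4, 18.0]
ee_rot: [-0.0, 0.776, 0.631, -0.0]
force: [-4.1, 0.1, 5.2]
grip_width: 0.592
```

>>> {"method": "play_rows", "body": {"motion": [[[0, 0.5, 0], [0, 0, 0]], [[0, 0.5, 0], [0, 0, 0]], [[0, 0, 0], [0, 0, 0]]]}}

```text
time_s: 13.92
eef_pos: [587.8, -31.7, 18.0]
ee_rot: [-0.0, 0.776, 0.631, -0.0]
force: [-3.9, 1.3, 6.0]
grip_width: 0.59
```

>>> {"method": "play_rows", "body": {"motion": [[[0, 0.3, 0], [0, 0, 0]], [[0, 0.3, 0], [0, 0, 0]], [[0, 0, 0], [0, 0, 0]]]}}

```text
time_s: 14.17
eef_pos: [588.3, -31.8, 18.1]
ee_rot: [-0.0, 0.776, 0.631, -0.0]
force: [-5.2, 0.6, 5.8]
grip_width: 0.593
```

>>> {"method": "play_rows", "body": {"motion": [[[0, 0.5, 0], [0, 0, 0]], [[0, 0, 0], [0, 0, 0]]]}}

```text
time_s: 14.33
eef_pos: [588.8, -31.9, 18.1]
ee_rot: [-0.0, 0.776, 0.631, -0.0]
force: [-4.7, 1.1, 5.4]
grip_width: 0.594
```

>>> {"method": "play_rows", "body": {"motion": [[[0, 0.5, 0], [0, 0, 0]], [[0, 0, 0], [0, 0, 0]]]}}

```text
time_s: 14.5
eef_pos: [589.3, -32.0, 18.0]
ee_rot: [-0.0, 0.776, 0.631, -0.0]
force: [-4.4, 1.0, 5.0]
grip_width: 0.591
```

>>> {"method": "play_rows", "body": {"motion": [[[0, 0.5, 0], [0, 0, 0]], [[0, 0, 0], [0, 0, 0]]]}}

```text
time_s: 14.67
eef_pos: [589.8, -32.1, 18.1]
ee_rot: [-0.0, 0.776, 0.631, -0.0]
force: [-4.2, 0.7, 4.6]
grip_width: 0.593
```

>>> {"method": "play_rows", "body": {"motion": [[[0, 0.5, 0], [0, 0, 0]], [[0, 0, 0], [0, 0, 0]]]}}

```text
time_s: 14.83
eef_pos: [590.3, -32.2, 18.1]
ee_rot: [-0.0, 0.776, 0.631, -0.0]
force: [-4.3, 1.5, 4.9]
grip_width: 0.59
```

>>> {"method": "play_rows", "body": {"motion": [[[0, 0.5, 0], [0, 0, 0]], [[0, 0, 0], [0, 0, 0]]]}}

```text
time_s: 15.0
eef_pos: [590.8, -32.3, 18.1]
ee_rot: [-0.0, 0.776, 0.631, -0.0]
force: [-6.2, 1.3, 6.1]
grip_width: 0.592
```

>>> {"method": "play_rows", "body": {"motion": [[[0, 0.5, 0], [0, 0, 0]], [[0, 0, 0], [0, 0, 0]]]}}

```text
time_s: 15.17
eef_pos: [590.7, -32.3, 18.0]
ee_rot: [-0.001, 0.776, 0.631, -0.001]
force: [-8.4, 0.7, 8.1]
grip_width: 0.591
```

Contact: the TCP stopped at about 101 mm of travel and the push rose by about 4 N over friction. Release.

>>> {"method": "play_rows", "body": {"motion": [[[0, 0, 0], [0, 0, 0]], [[0, 0, 0], [0, 0, 0]], [[0, 0, 0], [0, 0, 0]], [[0, 0, 0], [0, 0, 0]], [[0, 0, 0], [0, 0, 0]]], "fingers": 75}}

```text
time_s: 15.58
eef_pos: [591.6, -32.5, 17.9]
ee_rot: [0.0, 0.776, 0.631, 0.0]
force: [-0.4, 0.0, -0.3]
grip_width: 0.875
```

```bash
python3 go.py 590.7 -32.3 90 1.366
```

```text
shift [  0.   -0.9 -72.1] turn [ 0.02  0.   -0.  ]
t 15.58 pos [591.6 -32.5  17.9] F [-0.4  0.  -0.3] M [ 0.014 -0.007 -0.017] grip 0.875
```

>>> {"method": "play_rows", "body": {"motion": [[[0, -1, -4], [0, 0, 0]], [[0, -1, -10], [0, 0, 0]], [[0, -2, -15], [0, 0, 0]], [[0, -3, -20], [0, 0, 0]], [[0, -4, -20], [0, 0, 0]], [[0, -4, -20], [0, 0, 0]], [[0, -4, -20], [0, 0, 0]], [[0, -4, -20], [0, 0, 0]], [[0, -4, -20], [0, 0, 0]], [[0, 0, -15], [0, 0, 0]], [[0, 0, -8], [0, 0, 0]]], "fingers": 50}}

```text
time_s: 16.5
eef_pos: [565.5, -27.0, 193.0]
ee_rot: [0.002, 0.776, 0.631, 0.001]
force: [0.8, 0.3, -0.3]
grip_width: 0.584
```

```bash
python3 - <<'E'
from h import *
s=cv2.cvtColor(ctrl.capture("scene"),cv2.COLOR_RGB2BGR); cv2.imwrite("pics/s5.png",s)
t=cv2.imread("pics/top0.png"); O={"top":(670.7,-47.7),"scene":(668.7,-49.9)}; rows=[]
for c,im,(x0,y0) in (("scene",s,(238,208)),("top",t,(245,115))):
    w=h=44; S=9; tiles=[]
    for a in (-50,-57):
        o=cv2.resize(im[y0:y0+h,x0:x0+w],None,fx=S,fy=S,interpolation=cv2.INTER_CUBIC); o=np.clip(o.astype(float)*2.2,0,255).astype(np.uint8)
        th=np.radians(a); ex=np.array([np.cos(th),np.sin(th)]); ey=np.array([-ex[1],ex[0]])
        for z,col in ((141,(0,0,255)),(107,(0,200,0))):
            P=[proj(c,[*(np.array(O[c])+u*29*ex+v*7*ey),z]) for u,v in((1,1),(1,-1),(-1,-1),(-1,1))]
            cv2.polylines(o,[((np.array(P)-[x0,y0]+.5)*S).astype(int)],True,col,1)
        tiles.append(o[60:360])
    rows.append(np.hstack(tiles))
cv2.imwrite("pics/k2.png",np.vstack(rows))
E
python3 go.py 670.3 -48.7 190 0.64
```

```text
shift [1.000e-01 1.066e+02 4.000e+00] turn [ 0.28 -0.09 41.6 ]
t 16.55 pos [565.9 -27.1 193.5] F [ 0.4 -0.3  0.9] M [ 0.024 -0.025  0.021] grip 0.586
```

View pics/k2.png

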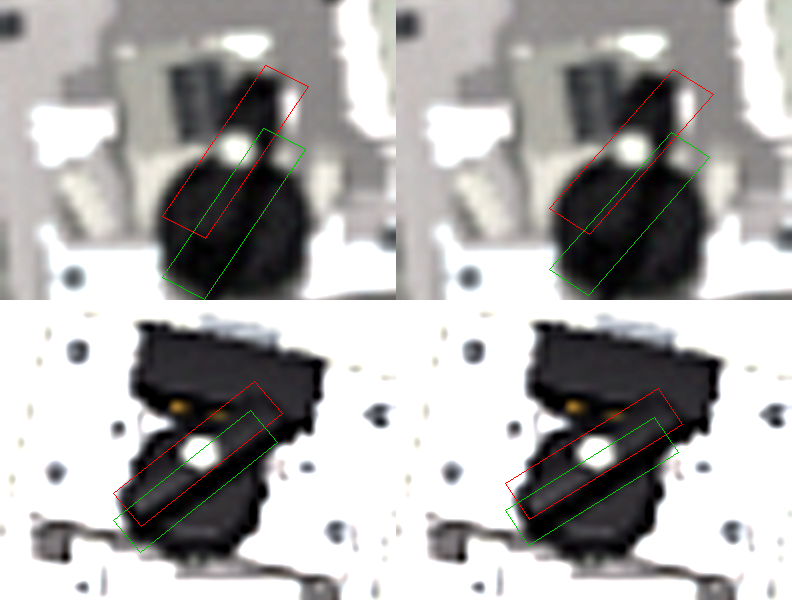

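The overlay disagrees with the scene0 angle: at s5 the wing end looks to be at about (267,224), against (270,225) before. I compare the two pictures.

Run:
```python
from h import *
a=cv2.imread("pics/scene0.png"); b=cv2.imread("pics/s5.png"); x0,y0,w,h,S=246,212,36,42,7
O=(668.7,-49.9)
def mk(im,angs):
    o=cv2.resize(im[y0:y0+h,x0:x0+w],None,fx=S,fy=S,interpolation=cv2.INTER_NEAREST); o=np.clip(o.astype(float)*2.,0,255).astype(np.uint8)
    for a,col in angs:
        th=np.radians(a); ex=np.array([np.cos(th),np.sin(th)]); ey=np.array([-ex[1],ex[0]])
        P=[proj("scene",[*(np.array(O)+u*29*ex+v*7*ey),141]) for u,v in((1,1),(1,-1),(-1,-1),(-1,1))]
        cv2.polylines(o,[((np.array(P)-[x0,y0]+.5)*S).astype(int)],True,col,1)
    return o
A=[(-50,(0,0,255)),(-35,(0,255,0))]
cv2.imwrite("pics/k3.png",np.vstack([np.hstack([mk(a,[]),mk(b,[])]),np.hstack([mk(a,A),mk(b,A)])]))
```

```text
(no output)
```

View pics/k3.png

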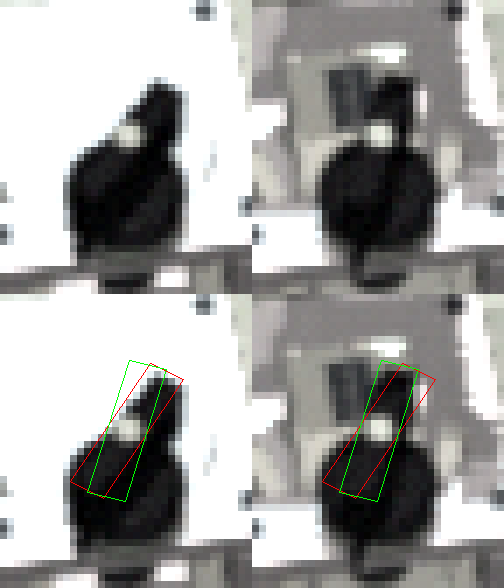

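Run:
```python
from h import *
t=cv2.cvtColor(ctrl.capture("top"),cv2.COLOR_RGB2BGR); cv2.imwrite("pics/t5.png",t)
t0=cv2.imread("pics/top0.png"); s=cv2.imread("pics/s5.png"); s0=cv2.imread("pics/scene0.png")
def R(c,im,O,h=30,S=5):
    q=[[O[0]-h,O[1]-h],[O[0]+h,O[1]-h],[O[0]+h,O[1]+h],[O[0]-h,O[1]+h]];n=2*h*S
    H=cv2.getPerspectiveTransform(np.float32([proj(c,[a,b,141]) for a,b in q]),np.float32([[0,0],[n,0],[n,n],[0,n]]))
    return cv2.warpPerspective(im,H,(n,n),flags=cv2.INTER_CUBIC)
Ot,Os=(670.7,-47.7),(668.7,-49.9)
r=[R("top",t0,Ot),R("top",t,Ot),R("scene",s0,Os),R("scene",s,Os)]
r=[np.clip(x.astype(float)*2.4,0,255).astype(np.uint8) for x in r]
for x in r[:2]:
    for a in (-50,-32):
        th=np.radians(a);d=np.array([np.cos(th),np.sin(th)])*130; cv2.line(x,tuple((150-d).astype(int)),tuple((150-d*.8).astype(int)),(0,0,255),1);cv2.line(x,tuple((150+d).astype(int)),tuple((150+d*.8).astype(int)),(0,0,255),1)
g=cv2.resize(s[240:280,238:292],None,fx=5,fy=5,interpolation=cv2.INTER_CUBIC)
g=np.clip(g.astype(float)*1.6,0,255).astype(np.uint8); g=cv2.copyMakeBorder(g,0,300-g.shape[0],0,0,cv2.BORDER_CONSTANT)
tt=cv2.resize(t[115:175,240:300],None,fx=5,fy=5,interpolation=cv2.INTER_CUBIC)
A=np.hstack(r[:2]); B=np.hstack([g,tt])[:,:600]; B=cv2.copyMakeBorder(B,0,0,0,600-B.shape[1],cv2.BORDER_CONSTANT)
cv2.imwrite("pics/k4.png",np.vstack([A,B]))
print(ctrl.spot_in("top","collar_mark"),ctrl.spot_in("top","module_nose"))
```

```text
[{'position': [0.5357, 0.3396], 'p': 0.21}] [{'position': [0.5693, 0.6435], 'p': 0.73}, {'position': [0.2059, 0.4102], 'p': 0.69}, {'position': [0.3182, 0.6885], 'p': 0.62}, {'position': [0.5119, 0.4549], 'p': 0.55}]
```

View pics/k4.png

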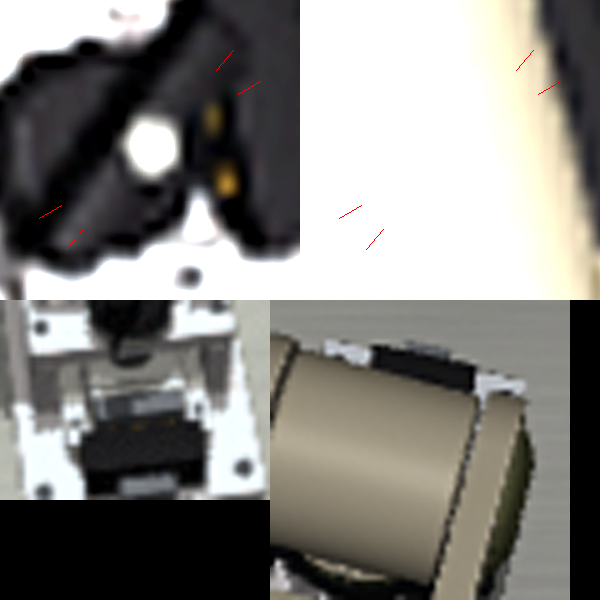

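```bash
python3 - <<'E'
from h import *
s=cv2.imread("pics/s5.png"); s0=cv2.imread("pics/scene0.png")
O=np.array([669.0,-49.8]); p=-.205; ex=np.array([np.cos(p),np.sin(p)]); ey=np.array([-ex[1],ex[0]])
def at(im,x,y,z):
    u=proj("scene",[*(O+x*ex+y*ey),z]).astype(np.float32); return cv2.getRectSubPix(im,(1,1),(float(u[0]),float(u[1])))[0,0]
print("nose top",proj("scene",[*(O+45*ex),48]).round(1),"contacts z30",proj("scene",[*(O+45*ex),30]).round(1),"block top edge",proj("scene",[*(O+45*ex),46]).round(1))
for y in (-12,0,12):
    print(y)
    for nm,im in (("s5",s),("s0",s0)):
        print(nm,[(x,at(im,x,y,48).tolist()) for x in range(24,62,3)])
E
python3 go.py 670.3 -48.7 190 0.64
```

```text
nose top [265.8 263.9] contacts z30 [265.7 267. ] block top edge [265.8 264.3]
-12
s5 [(24, [75, 78, 79]), (27, [67, 69, 69]), (30, [41, 40, 39]), (33, [38, 37, 36]), (36, [39, 38, 36]), (39, [34, 32, 31]), (42, [23, 22, 22]), (45, [16, 17, 18]), (48, [16, 15, 17]), (51, [18, 16, 17]), (54, [19, 18, 18]), (57, [19, 18, 18]), (60, [20, 17, 19])]
s0 [(24, [60, 60, 61]), (27, [60, 60, 62]), (30, [60, 61, 62]), (33, [60, 60, 61]), (36, [60, 60, 62]), (39, [62, 61, 63]), (42, [66, 66, 67]), (45, [60, 60, 62]), (48, [35, 35, 36]), (51, [18, 17, 18]), (54, [17, 15, 17]), (57, [17, 15, 16]), (60, [18, 16, 17])]
0
s5 [(24, [67, 69, 70]), (27, [51, 52, 52]), (30, [47, 44, 43]), (33, [74, 72, 69]), (36, [82, 79, 77]), (39, [71, 67, 65]), (42, [29, 28, 28]), (45, [20, 23, 23]), (48, [19, 25, 27]), (51, [20, 17, 19]), (54, [18, 18, 17]), (57, [19, 17, 17]), (60, [19, 18, 19])]
s0 [(24, [60, 60, 62]), (27, [59, 60, 61]), (30, [59, 60, 62]), (33, [59, 59, 61]), (36, [60, 61, 62]), (39, [60, 60, 62]), (42, [66, 65, 67]), (45, [71, 72, 74]), (48, [31, 30, 31]), (51, [15, 15, 15]), (54, [17, 16, 16]), (57, [18, 17, 18]), (60, [18, 17, 18])]
12
s5 [(24, [72, 75, 76]), (27, [85, 86, 85]), (30, [73, 71, 67]), (33, [78, 75, 72]), (36, [80, 76, 74]), (39, [63, 59, 57]), (42, [30, 29, 28]), (45, [18, 20, 20]), (48, [17, 19, 21]), (51, [17, 17, 17]), (54, [18, 18, 17]), (57, [19, 19, 18]), (60, [19, 19, 19])]
s0 [(24, [61, 61, 62]), (27, [61, 61, 62]), (30, [61, 61, 62]), (33, [61, 61, 63]), (36, [62, 62, 63]), (39, [64, 65, 66]), (42, [72, 72, 74]), (45, [72, 71, 72]), (48, [44, 44, 43]), (51, [18, 19, 18]), (54, [15, 15, 15]), (57, [16, 16, 15]), (60, [17, 16, 17])]
shift [ 1.000e-01  1.077e+02 -7.000e-01] turn [-5.000e-02  2.000e-02  4.159e+01]
t 16.7 pos [564.8 -26.9 189.4] F [-0.   0.7 -0.5] M [-0.002  0.009  0.025] grip 0.581
```

Run:
```python
from h import *
def prof(c,im,O,p,y,z,xs):
    ex=np.array([np.cos(p),np.sin(p)]); ey=np.array([-ex[1],ex[0]]); r=[]
    for x in xs:
        u=proj(c,[*(np.array(O)+x*ex+y*ey),z]); r.append((x,int(cv2.getRectSubPix(im,(1,1),(float(u[0]),float(u[1])))[0,0].mean())))
    return r
s0=cv2.imread("pics/scene0.png"); t0=cv2.imread("pics/top0.png"); s=cv2.imread("pics/s5.png")
xs=list(range(-82,-55,3))+list(range(46,86,3))
for y in (-12,0,12):
    print("scene0",y,prof("scene",s0,(504.1,284),.285,y,36,xs)); print("top0",y,prof("top",t0,(505.8,286),.285,y,36,xs))
for y in (-15,-8,8,15): print("s5 tail",y,prof("scene",s,(669,-49.8),-.205,y,48,range(-118,-50,3)))
```

```text
scene0 -12 [(-82, 105), (-79, 106), (-76, 108), (-73, 112), (-70, 127), (-67, 146), (-64, 151), (-61, 149), (-58, 145), (46, 148), (49, 133), (52, 137), (55, 123), (58, 83), (61, 62), (64, 63), (67, 57), (70, 35), (73, 27), (76, 30), (79, 28), (82, 32), (85, 54)]
top0 -12 [(-82, 131), (-79, 134), (-76, 114), (-73, 77), (-70, 147), (-67, 176), (-64, 175), (-61, 172), (-58, 170), (46, 181), (49, 170), (52, 134), (55, 160), (58, 103), (61, 93), (64, 86), (67, 96), (70, 125), (73, 136), (76, 134), (79, 134), (82, 136), (85, 136)]
scene0 0 [(-82, 107), (-79, 107), (-76, 108), (-73, 112), (-70, 124), (-67, 139), (-64, 134), (-61, 96), (-58, 72), (46, 149), (49, 139), (52, 129), (55, 128), (58, 88), (61, 65), (64, 63), (67, 58), (70, 37), (73, 23), (76, 24), (79, 34), (82, 65), (85, 96)]
top0 0 [(-82, 131), (-79, 134), (-76, 114), (-73, 79), (-70, 138), (-67, 177), (-64, 177), (-61, 140), (-58, 116), (46, 180), (49, 169), (52, 107), (55, 139), (58, 102), (61, 94), (64, 88), (67, 98), (70, 125), (73, 135), (76, 135), (79, 134), (82, 134), (85, 136)]
scene0 12 [(-82, 106), (-79, 106), (-76, 1
[... 882 characters left out ...]
, (-91, 67), (-88, 54), (-85, 52), (-82, 49), (-79, 50), (-76, 50), (-73, 50), (-70, 52), (-67, 56), (-64, 57), (-61, 69), (-58, 88), (-55, 83), (-52, 43)]
s5 tail 8 [(-118, 67), (-115, 65), (-112, 64), (-109, 64), (-106, 64), (-103, 68), (-100, 79), (-97, 96), (-94, 76), (-91, 56), (-88, 43), (-85, 37), (-82, 35), (-79, 29), (-76, 21), (-73, 18), (-70, 14), (-67, 16), (-64, 49), (-61, 97), (-58, 114), (-55, 104), (-52, 67)]
s5 tail 15 [(-118, 70), (-115, 65), (-112, 65), (-109, 64), (-106, 64), (-103, 66), (-100, 93), (-97, 133), (-94, 121), (-91, 93), (-88, 71), (-85, 51), (-82, 24), (-79, 10), (-76, 5), (-73, 8), (-70, 12), (-67, 15), (-64, 25), (-61, 42), (-58, 52), (-55, 48), (-52, 25)]
```

The profile along the nest axis shows the module now about 5 mm short of home: nose at x≈41, tail at -99.5. My error: closing the fingers to 50 during the lift re-gripped the module and dragged it back, and that likely turned the knob too. I'll push it home again from behind with shut fingers.

>>> {"method": "play_rows", "body": {"motion": [[[0, -9, 0], [0, 0, 0]], [[0, -10, 0], [0, 0, 0]], [[0, -9, 0], [0, 0, 0]], [[0, 0, 20], [0, 0, 0]], [[0, 0, 30], [0, 0, 0]], [[0, 0, 30], [0, 0, 0]], [[0, 0, 30], [0, 0, 0]], [[0, 0, 25], [0, 0, 0]], [[0, 0, 17], [0, 0, 0]], [[0, 0, 10], [0, 0, 0]], [[0, 0, 5], [0, 0, 0]], [[0, 0, 0], [0, 0, 0]]], "fingers": 0}}

```text
time_s: 17.7
eef_pos: [537.2, -21.1, 22.1]
ee_rot: [-0.001, 0.776, 0.631, -0.001]
force: [0.7, -0.0, 0.4]
grip_width: 0.004
```

```bash
python3 go.py 566.6 -27.4 24 1.366
```

```text
shift [-0.1 30.  -1.9] turn [-0.1  -0.01 -0.  ]
t 17.7 pos [537.2 -21.1  22.1] F [ 0.7 -0.   0.4] M [ 0.046  0.031 -0.031] grip 0.004
```

Contact with the tail is expected after about 24 mm, home after about 30 mm.

>>> {"method": "play_rows", "body": {"motion": [[[0, 3, 0], [0, 0, 0]], [[0, 3, 0], [0, 0, 0]], [[0, 3, 0], [0, 0, 0]], [[0, 3, 0], [0, 0, 0]], [[0, 2, 0], [0, 0, 0]], [[0, 2, 0], [0, 0, 0]], [[0, 1, 0], [0, 0, 0]], [[0, 0, 0], [0, 0, 0]]]}}

```text
time_s: 18.37
eef_pos: [554.5, -24.8, 23.0]
ee_rot: [0.0, 0.776, 0.631, 0.0]
force: [-0.1, 0.6, 0.4]
grip_width: -0.001
```

>>> {"method": "play_rows", "body": {"motion": [[[0, 0.5, 0], [0, 0, 0]], [[0, 0.5, 0], [0, 0, 0]], [[0, 0.5, 0], [0, 0, 0]], [[0, 0.5, 0], [0, 0, 0]], [[0, 0, 0], [0, 0, 0]]]}}

```text
time_s: 18.78
eef_pos: [556.3, -25.1, 23.0]
ee_rot: [0.0, 0.776, 0.631, 0.0]
force: [-0.3, -0.7, 0.6]
grip_width: -0.003
```

>>> {"method": "play_rows", "body": {"motion": [[[0, 0.5, 0], [0, 0, 0]], [[0, 0.5, 0], [0, 0, 0]], [[0, 0.5, 0], [0, 0, 0]], [[0, 0, 0], [0, 0, 0]]]}}

```text
time_s: 19.12
eef_pos: [557.8, -25.5, 23.0]
ee_rot: [0.0, 0.776, 0.631, 0.0]
force: [-0.4, -0.3, -0.3]
grip_width: -0.002
```

>>> {"method": "play_rows", "body": {"motion": [[[0, 0.5, 0], [0, 0, 0]], [[0, 0.5, 0], [0, 0, 0]], [[0, 0.5, 0], [0, 0, 0]], [[0, 0, 0], [0, 0, 0]]]}}

```text
time_s: 19.45
eef_pos: [559.3, -25.8, 23.0]
ee_rot: [0.0, 0.776, 0.631, 0.0]
force: [-0.9, 1.3, -0.2]
grip_width: -0.003
```

>>> {"method": "play_rows", "body": {"motion": [[[0, 0.5, 0], [0, 0, 0]], [[0, 0.5, 0], [0, 0, 0]], [[0, 0.5, 0], [0, 0, 0]], [[0, 0, 0], [0, 0, 0]]]}}

```text
time_s: 19.78
eef_pos: [560.8, -26.1, 23.0]
ee_rot: [0.0, 0.776, 0.631, 0.0]
force: [0.1, 0.2, -0.8]
grip_width: 0.001
```

>>> {"method": "play_rows", "body": {"motion": [[[0, 0.5, 0], [0, 0, 0]], [[0, 0.5, 0], [0, 0, 0]], [[0, 0.5, 0], [0, 0, 0]], [[0, 0, 0], [0, 0, 0]]]}}

```text
time_s: 20.12
eef_pos: [562.1, -26.3, 23.0]
ee_rot: [-0.0, 0.776, 0.631, -0.0]
force: [-1.9, -0.2, 1.3]
grip_width: -0.003
```

>>> {"method": "play_rows", "body": {"motion": [[[0, 0.5, 0], [0, 0, 0]], [[0, 0.5, 0], [0, 0, 0]], [[0, 0, 0], [0, 0, 0]]]}}

```text
time_s: 20.37
eef_pos: [562.9, -26.5, 23.0]
ee_rot: [-0.0, 0.776, 0.631, -0.0]
force: [-2.4, 1.1, 2.0]
grip_width: -0.002
```

>>> {"method": "play_rows", "body": {"motion": [[[0, 0.5, 0], [0, 0, 0]], [[0, 0.5, 0], [0, 0, 0]], [[0, 0, 0], [0, 0, 0]]]}}

```text
time_s: 20.62
eef_pos: [564.2, -26.8, 22.9]
ee_rot: [-0.0, 0.776, 0.631, 0.0]
force: [-2.8, 1.0, 1.6]
grip_width: 0.001
```

>>> {"method": "play_rows", "body": {"motion": [[[0, 0.5, 0], [0, 0, 0]], [[0, 0.5, 0], [0, 0, 0]], [[0, 0, 0], [0, 0, 0]]]}}

```text
time_s: 20.87
eef_pos: [565.2, -27.0, 23.0]
ee_rot: [0.0, 0.776, 0.631, 0.0]
force: [-1.8, -0.8, 0.7]
grip_width: -0.004
```

>>> {"method": "play_rows", "body": {"motion": [[[0, 0.5, 0], [0, 0, 0]], [[0, 0.5, 0], [0, 0, 0]], [[0, 0, 0], [0, 0, 0]]]}}

```text
time_s: 21.12
eef_pos: [566.2, -27.2, 22.9]
ee_rot: [0.0, 0.776, 0.631, 0.0]
force: [-1.7, -0.2, -1.1]
grip_width: -0.003
```

>>> {"method": "play_rows", "body": {"motion": [[[0, 0.5, 0], [0, 0, 0]], [[0, 0, 0], [0, 0, 0]]]}}

```text
time_s: 21.28
eef_pos: [566.6, -27.3, 22.9]
ee_rot: [0.0, 0.776, 0.631, 0.0]
force: [-1.4, 0.8, -0.3]
grip_width: 0.001
```

>>> {"method": "play_rows", "body": {"motion": [[[0, 0.5, 0], [0, 0, 0]], [[0, 0, 0], [0, 0, 0]]]}}

```text
time_s: 21.45
eef_pos: [567.1, -27.4, 22.9]
ee_rot: [0.0, 0.776, 0.631, 0.0]
force: [-1.6, 0.2, -0.6]
grip_width: -0.001
```

>>> {"method": "play_rows", "body": {"motion": [[[0, 0.5, 0], [0, 0, 0]], [[0, 0, 0], [0, 0, 0]]]}}

```text
time_s: 21.62
eef_pos: [567.5, -27.5, 22.9]
ee_rot: [-0.0, 0.776, 0.631, -0.0]
force: [-2.4, 0.9, -0.4]
grip_width: -0.002
```

>>> {"method": "play_rows", "body": {"motion": [[[0, 0.5, 0], [0, 0, 0]], [[0, 0, 0], [0, 0, 0]]]}}

```text
time_s: 21.78
eef_pos: [567.5, -27.5, 23.0]
ee_rot: [-0.001, 0.776, 0.631, -0.001]
force: [-5.5, 0.5, 1.8]
grip_width: -0.002
```

>>> {"method": "play_rows", "body": {"motion": [[[0, 0.5, 0], [0, 0, 0]], [[0, 0, 0], [0, 0, 0]]]}}

```text
time_s: 21.95
eef_pos: [567.5, -27.4, 23.0]
ee_rot: [-0.001, 0.776, 0.631, -0.001]
force: [-9.2, 0.9, 4.7]
grip_width: -0.001
```

>>> {"method": "play_rows", "body": {"motion": [[[0, 0.5, 0], [0, 0, 0]], [[0, 0, 0], [0, 0, 0]]]}}

```text
time_s: 22.12
eef_pos: [567.5, -27.4, 22.9]
ee_rot: [-0.002, 0.776, 0.631, -0.001]
force: [-11.2, 0.4, 6.8]
grip_width: 0.001
```

Firm stop at 11 N after about 6 mm of travel: home. I back off with the fingers shut, lift, and check with numbers.

>>> {"method": "play_rows", "body": {"motion": [[[0, -2, 0], [0, 0, 0]], [[0, -5, 0], [0, 0, 0]], [[0, -8, 0], [0, 0, 0]], [[0, -10, 0], [0, 0, 0]], [[0, 0, -15], [0, 0, 0]], [[0, 0, -25], [0, 0, 0]], [[0, 0, -30], [0, 0, 0]], [[0, 0, -30], [0, 0, 0]], [[0, 0, -30], [0, 0, 0]], [[0, 0, -25], [0, 0, 0]], [[0, 0, -12], [0, 0, 0]], [[0, 0, 0], [0, 0, 0]]]}}

```text
time_s: 23.12
eef_pos: [545.9, -23.0, 193.1]
ee_rot: [0.003, 0.776, 0.631, 0.002]
force: [0.3, -0.3, -0.1]
grip_width: -0.001
```

```bash
python3 - <<'E'
from h import *
s=cv2.cvtColor(ctrl.capture("scene"),cv2.COLOR_RGB2BGR); cv2.imwrite("pics/s6.png",s); s0=cv2.imread("pics/scene0.png")
cv2.imwrite("pics/t6.png",cv2.cvtColor(ctrl.capture("top"),cv2.COLOR_RGB2BGR))
def prof(im,O,p,y,z,xs):
    ex=np.array([np.cos(p),np.sin(p)]); ey=np.array([-ex[1],ex[0]])
    return [(x,int(cv2.getRectSubPix(im,(1,1),tuple(map(float,proj("scene",[*(np.array(O)+x*ex+y*ey),z]))))[0,0].mean())) for x in xs]
for y in (-15,0,15): print(y,prof(s,(669,-49.8),-.205,y,48,range(27,60,3)),prof(s,(669,-49.8),-.205,y,48,range(-109,-83,3)))
# wing angle: dark fraction inside top-face outline minus outside, scene
O=(668.7,-49.9)
for nm,im in (("s0",s0),("s6",s)):
    g=cv2.resize(cv2.cvtColor(im,cv2.COLOR_BGR2GRAY),None,fx=4,fy=4,interpolation=cv2.INTER_CUBIC); best=[]
    for a in range(-90,90,2):
        th=np.radians(a); ex=np.array([np.cos(th),np.sin(th)]); ey=np.array([-ex[1],ex[0]])
        # far points on robot-side end (away from the foot in the picture): silhouette edges
        v=[]
        for sg in (1,-1):
            P=lambda u,w,z=136:cv2.getRectSubPix(g,(1,1),tuple(map(float,(proj("scene",[*(np.array(O)+sg*u*ex+w*ey),z])+.5)*4-.5)))[0,0]
            v.append(np.mean([int(P(u,w))<45 for u in (12,15,18,21,24,27) for w in (-5,-2.5,0,2.5,5)])-.5*np.mean([int(P(u,w,141))<45 for u in (18,22,26) for w in (-12,12)])-.5*np.mean([int(P(34,w,141))<45 for w in (-5,0,5)]))
        best.append((round(float(sum(v)),2),a))
    print(nm,sorted(best)[-8:])
E
python3 go.py 670.3 -48.7 180 0.7
```

```text
-15 [(27, 80), (30, 81), (33, 64), (36, 41), (39, 49), (42, 71), (45, 55), (48, 24), (51, 17), (54, 18), (57, 18)] [(-109, 67), (-106, 67), (-103, 65), (-100, 65), (-97, 80), (-94, 102), (-91, 88), (-88, 78), (-85, 76)]
0 [(27, 65), (30, 90), (33, 91), (36, 75), (39, 76), (42, 78), (45, 61), (48, 23), (51, 16), (54, 18), (57, 19)] [(-109, 65), (-106, 64), (-103, 64), (-100, 71), (-97, 86), (-94, 98), (-91, 83), (-88, 71), (-85, 51)]
15 [(27, 108), (30, 136), (33, 107), (36, 74), (39, 73), (42, 76), (45, 57), (48, 20), (51, 15), (54, 16), (57, 16)] [(-109, 64), (-106, 64), (-103, 64), (-100, 64), (-97, 72), (-94, 87), (-91, 86), (-88, 72), (-85, 54)]
shift [1.000e-01 1.285e+02 9.600e+00] turn [ 2.000e-02 -1.000e-02  3.815e+01]
t 23.22 pos [544.4 -22.7 189.5] F [ 0.6  1.5 -2.1] M [-0.028  0.021  0.01 ] grip 0.0Traceback (most recent call last):
  File "<stdin>", line 18, in <module>
  File "<stdin>", line 17, in <lambda>
  File "h.py", line 7, in proj
    k=ctrl.get_calibration(c); p=k["K"]@(k["R"]@np.asarray(X,float)+k["t"]); return p[:2]/p[2]
ValueError: time passes only in moves, steps and waits
```

Run:
```python
from h import *
s=cv2.imread("pics/s6.png"); s0=cv2.imread("pics/scene0.png"); t=cv2.imread("pics/t6.png")
k=ctrl.get_calibration("scene"); 
def pj(X): p=k["K"]@(k["R"]@np.asarray(X,float)+k["t"]); return p[:2]/p[2]
x0,y0,w,h,S=247,214,32,36,8
O=np.array((668.7,-49.9))
def mk(im,a,G=2.2):
    o=cv2.resize(im[y0:y0+h,x0:x0+w],None,fx=S,fy=S,interpolation=cv2.INTER_CUBIC); o=np.clip(o.astype(float)*G,0,255).astype(np.uint8)
    if a is not None:
        th=np.radians(a); ex=np.array([np.cos(th),np.sin(th)]); ey=np.array([-ex[1],ex[0]])
        for z,col in ((141,(0,0,255)),(107,(0,200,0))):
            P=[pj([*(O+u*29*ex+v*7*ey),z]) for u,v in((1,1),(1,-1),(-1,-1),(-1,1))]
            cv2.polylines(o,[((np.array(P)-[x0,y0]+.5)*S).astype(int)],True,col,1)
        cv2.putText(o,str(a),(5,15),0,.5,(255,0,0),1)
    return o
tt=cv2.resize(t[115:160,240:280],None,fx=6.4,fy=6.4)[:288,:256]
cv2.imwrite("pics/k5.png",np.vstack([np.hstack([mk(s,None,5),mk(s,-20),mk(s,-30)]),np.hstack([mk(s0,-50),mk(s,-40),tt])]))
```

```text
(no output)
```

View pics/k5.png

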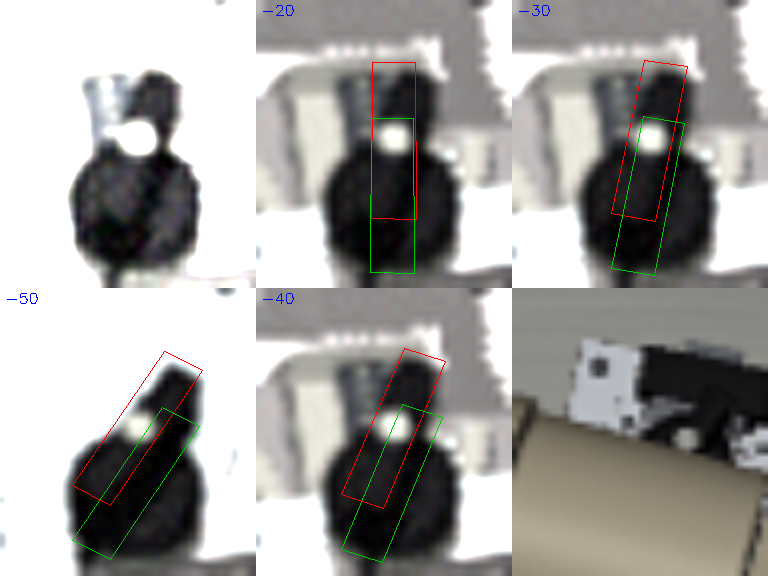

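Picture: the wing now stands at about -34° (scene end (267,224)), and the nose is at the block. I move over the knob with the jaws across the wing (tool yaw 0.977).

```bash
python3 go.py 670.3 -48.9 175 0.977
```

```text
shift [-1.000e-01  1.286e+02  1.460e+01] turn [ 2.000e-02 -0.000e+00  2.228e+01]
t 23.22 pos [544.4 -22.7 189.5] F [ 0.6  1.5 -2.1] M [-0.028  0.021  0.01 ] grip 0.0
```

>>> {"method": "play_rows", "body": {"motion": [[[0, 8, 0], [0, 0, 5]], [[0, 0, 0], [0, 0, -5]], [[0, 17, 0], [0, 0, 0]], [[0, 20, 2], [0, 0, 0]], [[0, 20, 2], [0, 0, 0]], [[0, 20, 2], [0, 0, 0]], [[0, 20, 2], [0, 0, 0]], [[0, 16, 2], [0, 0, 0]], [[0, 7, 4], [0, 0, 0]], [[0, 0, 0], [0, 0, 6]], [[0, 0, 0], [0, 0, 6]], [[0, 0, 0], [0, 0, 6]], [[0, 0, 0], [0, 0, 4.3]], [[0, 0, 0], [0, 0, 0]]], "fingers": 50}}

```text
time_s: 24.38
eef_pos: [669.2, -48.6, 174.5]
ee_rot: [-0.001, 0.884, 0.468, -0.001]
force: [-0.0, 0.3, 0.0]
grip_width: 0.585
```

```bash
python3 go.py 670.3 -48.9 113 0.977
```

```text
shift [ 0.4  1.2 61.5] turn [-0.11  0.04 -0.16]
t 24.38 pos [669.2 -48.6 174.5] F [-0.   0.3  0. ] M [ 0.002 -0.07   0.005] grip 0.585
```

>>> {"method": "play_rows", "body": {"motion": [[[0.4, 1.2, 10], [0, 0, 0]], [[0, 0, 12], [0, 0, 0]], [[0, 0, 12], [0, 0, 0]], [[0, 0, 10], [0, 0, 0]], [[0, 0, 8], [0, 0, 0]], [[0, 0, 6], [0, 0, 0]], [[0, 0, 3.5], [0, 0, 0]], [[0, 0, 0], [0, 0, 0]]]}}

```text
time_s: 25.05
eef_pos: [670.8, -49.0, 113.7]
ee_rot: [-0.0, 0.883, 0.469, -0.0]
force: [0.4, 0.3, -0.3]
grip_width: 0.588
```

>>> {"method": "play_rows", "body": {"motion": [[[0, 0, 0], [0, 0, 0]], [[0, 0, 0], [0, 0, 0]], [[0, 0, 0], [0, 0, 0]], [[0, 0, 0], [0, 0, 0]], [[0, 0, 0], [0, 0, 0]], [[0, 0, 0], [0, 0, 0]], [[0, 0, 0], [0, 0, 0]], [[0, 0, 0], [0, 0, 0]]], "fingers": 5, "squeeze": 40}}

```text
time_s: 25.72
eef_pos: [671.0, -49.9, 115.3]
ee_rot: [0.001, 0.883, 0.469, -0.0]
force: [-2.9, -4.0, 4.2]
grip_width: 0.155
```

```bash
python3 go.py 670.3 -48.9 113 0.977
```

```text
shift [ 0.5 -1.2  2.3] turn [ 0.06  0.06 -0.04]
t 25.72 pos [671.  -49.9 115.3] F [-2.9 -4.   4.2] M [-0.733  0.666 -0.058] grip 0.155
```

>>> {"method": "play_rows", "body": {"motion": [[[-0.5, 0, -0.5], [0, 0, 0]], [[0, 0, 0], [0, 0, 2.5]], [[0, 0, 0], [0, 0, 2.5]], [[0, 0, 0], [0, 0, 2.5]], [[0, 0, 0], [0, 0, 2.5]]]}}

```text
time_s: 26.13
eef_pos: [671.0, -49.9, 115.4]
ee_rot: [0.001, 0.921, 0.39, 0.0]
force: [-0.6, -2.8, 1.7]
grip_width: 0.156
```

```bash
python3 go.py 670.3 -48.9 113 0.977
```

```text
shift [ 0.3 -1.2  2.4] turn [ 7.000e-02  1.000e-02 -1.013e+01]
t 26.13 pos [671.  -49.9 115.4] F [-0.6 -2.8  1.7] M [-0.538  0.147  0.185] grip 0.156
```

>>> {"method": "play_rows", "body": {"motion": [[[0, 0, 0], [0, 0, 2.5]], [[0, 0, 0], [0, 0, 2.5]], [[0, 0, 0], [0, 0, 2.5]], [[0, 0, 0], [0, 0, 2.5]], [[0, 0, 0], [0, 0, 2.5]], [[0, 0, 0], [0, 0, 2.5]]]}}

```text
time_s: 26.63
eef_pos: [671.1, -49.9, 115.4]
ee_rot: [0.001, 0.964, 0.266, 0.0]
force: [-1.5, -3.5, 0.7]
grip_width: 0.154
```

```bash
python3 go.py 670.3 -48.9 113 0.977
```

```text
shift [-0.1 -1.3  2.4] turn [ 8.000e-02 -1.000e-02 -2.513e+01]
t 26.63 pos [671.1 -49.9 115.4] F [-1.5 -3.5  0.7] M [-0.583  0.061  0.196] grip 0.154
```

>>> {"method": "play_rows", "body": {"motion": [[[0, 0, 0], [0, 0, 2.5]], [[0, 0, 0], [0, 0, 2.5]], [[0, 0, 0], [0, 0, 2.5]], [[0, 0, 0], [0, 0, 2.5]], [[0, 0, 0], [0, 0, 2.5]]]}}

```text
time_s: 27.05
eef_pos: [671.1, -49.9, 115.4]
ee_rot: [0.001, 0.987, 0.16, 0.001]
force: [-0.1, -3.5, 1.2]
grip_width: 0.152
```

```bash
python3 go.py 670.3 -48.9 113 0.977
```

```text
shift [-0.5 -1.2  2.4] turn [ 9.000e-02 -2.000e-02 -3.762e+01]
t 27.05 pos [671.1 -49.9 115.4] F [-0.1 -3.5  1.2] M [-0.607  0.021  0.165] grip 0.152
```

>>> {"method": "play_rows", "body": {"motion": [[[0, 0, 0], [0, 0, 2.5]], [[0, 0, 0], [0, 0, 2.5]], [[0, 0, 0], [0, 0, 2.5]]]}}

```text
time_s: 27.3
eef_pos: [671.2, -50.0, 115.4]
ee_rot: [0.001, 0.996, 0.095, 0.001]
force: [0.6, -3.4, 1.0]
grip_width: 0.16
```

```bash
python3 go.py 670.3 -48.9 113 0.977
```

```text
shift [-0.6 -1.2  2.4] turn [ 9.000e-02 -4.000e-02 -4.513e+01]
t 27.3 pos [671.2 -50.  115.4] F [ 0.6 -3.4  1. ] M [-0.621 -0.042  0.108] grip 0.16
```

>>> {"method": "play_rows", "body": {"motion": [[[0, 0, 0], [0, 0, 2.5]], [[0, 0, 0], [0, 0, 2.5]], [[0, 0, 0], [0, 0, 2.5]]]}}

```text
time_s: 27.55
eef_pos: [671.2, -50.0, 115.4]
ee_rot: [0.001, 1.0, 0.029, 0.001]
force: [-0.0, -2.6, 0.6]
grip_width: 0.152
```

```bash
python3 go.py 670.3 -48.9 113 0.977
```

```text
shift [-0.8 -1.1  2.4] turn [ 1.000e-01 -4.000e-02 -5.262e+01]
t 27.55 pos [671.2 -50.  115.4] F [-0.  -2.6  0.6] M [-0.648 -0.025  0.148] grip 0.152
```

>>> {"method": "play_rows", "body": {"motion": [[[0, 0, 0], [0, 0, 2.5]], [[0, 0, 0], [0, 0, 2.5]]]}}

```text
time_s: 27.72
eef_pos: [671.2, -50.0, 115.4]
ee_rot: [0.001, 1.0, -0.014, 0.001]
force: [-0.1, -3.7, 0.7]
grip_width: 0.156
```

```bash
python3 go.py 670.3 -48.9 113 0.977
```

```text
shift [-0.9 -1.   2.4] turn [ 9.000e-02 -5.000e-02 -5.762e+01]
t 27.72 pos [671.2 -50.  115.4] F [-0.1 -3.7  0.7] M [-0.705 -0.107  0.202] grip 0.156
```

>>> {"method": "play_rows", "body": {"motion": [[[0, 0, 0], [0, 0, 2.5]], [[0, 0, 0], [0, 0, 2.5]]]}}

```text
time_s: 27.88
eef_pos: [671.2, -50.0, 115.4]
ee_rot: [0.0, 0.998, -0.058, 0.001]
force: [0.7, -1.9, 1.2]
grip_width: 0.157
```

```bash
python3 go.py 670.3 -48.9 113 0.977
```

```text
shift [-1.  -0.9  2.4] turn [ 9.000e-02 -6.000e-02 -6.262e+01]
t 27.88 pos [671.2 -50.  115.4] F [ 0.7 -1.9  1.2] M [-0.518 -0.095  0.236] grip 0.157
```

>>> {"method": "play_rows", "body": {"motion": [[[0, 0, 0], [0, 0, 2.5]], [[0, 0, 0], [0, 0, 2.5]]]}}

```text
time_s: 28.05
eef_pos: [671.2, -49.9, 115.4]
ee_rot: [0.0, 0.995, -0.101, 0.001]
force: [0.7, -3.0, 0.5]
grip_width: 0.158
```

```bash
python3 go.py 670.3 -48.9 113 0.977
```

```text
shift [-1.1 -0.8  2.4] turn [ 9.000e-02 -6.000e-02 -6.762e+01]
t 28.05 pos [671.2 -49.9 115.4] F [ 0.7 -3.   0.5] M [-0.589 -0.048  0.113] grip 0.158
```

Torque readings are noisy (about ±0.05). I average several samples after each step from here.

```bash
cat > tq.py <<'E'
from go import *
m=[];
for i in range(5):
    s,r=state(); m.append(s["wrist_torque"][2]); ctrl.capture("top")
print("t",round(s["time_s"],2),"Mz mean %.3f"%np.mean(m),"first %.3f"%m[0],"turn %.2f"%np.degrees((tgt(.977).inv()*r).as_rotvec())[2],"grip %.3f"%s["grip_width"])
E
python3 tq.py
```

```text
t 28.25 Mz mean 0.117 first 0.113 turn 67.44 grip 0.155
```

>>> {"method": "play_rows", "body": {"motion": [[[0, 0, 0], [0, 0, 2]], [[0, 0, 0], [0, 0, 2]]]}}

```text
time_s: 28.47
eef_pos: [671.2, -49.9, 115.4]
ee_rot: [0.0, 0.991, -0.136, 0.001]
force: [1.3, -4.7, 1.7]
grip_width: 0.151
```

```bash
python3 tq.py
```

```text
t 28.67 Mz mean -0.068 first -0.054 turn 71.44 grip 0.153
```

>>> {"method": "play_rows", "body": {"motion": [[[0, 0, 0], [0, 0, 2]], [[0, 0, 0], [0, 0, 2]]]}}

```text
time_s: 28.88
eef_pos: [671.2, -49.9, 115.4]
ee_rot: [0.0, 0.985, -0.17, 0.001]
force: [1.9, -5.0, 2.5]
grip_width: 0.158
```

```bash
python3 tq.py
```

```text
t 29.08 Mz mean -0.100 first -0.056 turn 75.45 grip 0.157
```

The torque rose to about 0.24, fell through zero, and is now negative (-0.10): the limiter has snapped over. I go 3° further to settle towards the tooth, well short of a second click, then release.

>>> {"method": "play_rows", "body": {"motion": [[[0, 0, 0], [0, 0, 1.5]], [[0, 0, 0], [0, 0, 1.5]]]}}

```text
time_s: 29.3
eef_pos: [671.2, -49.9, 115.4]
ee_rot: [0.0, 0.981, -0.195, 0.001]
force: [2.9, -4.7, 1.4]
grip_width: 0.154
```

```bash
python3 tq.py
```

```text
t 29.5 Mz mean 0.090 first 0.172 turn 78.42 grip 0.157
```

Torque is positive again, so the knob sits in the next tooth. Releasing.

>>> {"method": "play_rows", "body": {"motion": [[[0, 0, 0], [0, 0, 0]], [[0, 0, 0], [0, 0, 0]], [[0, 0, 0], [0, 0, 0]], [[0, 0, 0], [0, 0, 0]], [[0, 0, 0], [0, 0, 0]], [[0, 0, 0], [0, 0, 0]]], "fingers": 50}}

```text
time_s: 30.05
eef_pos: [670.7, -49.2, 114.9]
ee_rot: [-0.0, 0.981, -0.195, -0.0]
force: [-0.8, -0.3, 0.8]
grip_width: 0.588
```

>>> {"method": "play_rows", "body": {"motion": [[[0, 0, -5], [0, 0, 0]], [[0, 0, -12], [0, 0, 0]], [[0, 0, -18], [0, 0, 0]], [[0, 0, -20], [0, 0, 0]], [[0, 0, -20], [0, 0, 0]], [[0, 0, -15], [0, 0, 0]], [[-10, -15, -5], [0, 0, 0]], [[-10, -20, 0], [0, 0, 0]], [[-12, -25, 0], [0, 0, 0]], [[-12, -25, 0], [0, 0, 0]], [[-12, -25, 0], [0, 0, 0]], [[-10, -20, 0], [0, 0, 0]], [[0, 0, 0], [0, 0, 0]]]}}

```text
time_s: 31.13
eef_pos: [658.7, 101.0, 210.6]
ee_rot: [-0.001, 0.981, -0.193, -0.0]
force: [-0.6, -0.5, 0.5]
grip_width: 0.588
```

Run:
```python
from h import *
s=cv2.cvtColor(ctrl.capture("scene"),cv2.COLOR_RGB2BGR); cv2.imwrite("pics/s7.png",s); cv2.imwrite("pics/t7.png",cv2.cvtColor(ctrl.capture("top"),cv2.COLOR_RGB2BGR))
ex=np.array([np.cos(-.205),np.sin(-.205)]); ey=np.array([-ex[1],ex[0]])
k=ctrl.get_calibration("scene")
def pj(X): p=k["K"]@(k["R"]@np.asarray(X,float)+k["t"]); return p[:2]/p[2]
for y in (-15,0,15): print(y,[(x,int(cv2.getRectSubPix(s,(1,1),tuple(map(float,pj([669+x*ex[0]+y*ey[0],-49.8+x*ex[1]+y*ey[1],48]))))[0,0].mean())) for x in list(range(36,55,3))+list(range(-106,-84,3))])
for n in ("monitor_center","label_roll","marker","phone","mouse","carton"): print(n,[(round(d["p"],2),np.round(np.array(d["position"])*[512,384]).tolist()) for d in ctrl.spot_in("scene",n)][:2])
s_=ctrl.sense(); print(s_["time_s"],s_["eef_pos"],s_["force"],s_["grip_width"])
```

```text
-15 [(36, 81), (39, 82), (42, 84), (45, 58), (48, 26), (51, 17), (54, 17), (-106, 166), (-103, 167), (-100, 165), (-97, 162), (-94, 158), (-91, 163), (-88, 166), (-85, 167)]
0 [(36, 78), (39, 80), (42, 81), (45, 61), (48, 24), (51, 16), (54, 19), (-106, 165), (-103, 166), (-100, 166), (-97, 166), (-94, 166), (-91, 165), (-88, 156), (-85, 118)]
15 [(36, 78), (39, 79), (42, 79), (45, 60), (48, 22), (51, 17), (54, 18), (-106, 166), (-103, 166), (-100, 166), (-97, 163), (-94, 159), (-91, 161), (-88, 166), (-85, 166)]
monitor_center [(0.86, [157.0, 224.0]), (0.69, [262.0, 247.0])]
label_roll [(0.82, [362.0, 236.0])]
marker [(0.5, [269.0, 174.0])]
phone [(0.75, [106.0, 258.0])]
mouse [(0.91, [395.0, 172.0])]
carton [(0.71, [417.0, 195.0]), (0.37, [364.0, 238.0])]
31.5333 [659.73261295  95.02839294 210.01493854] [-0.00926039 -0.3267717  -0.31441794] 0.5847253474029781
```

```bash
python3 -c "
from rig import ctrl
print(ctrl.finish_job())"
```

```text
the job is handed in; nothing more can be done
None
```

The module is in the nest against the contact block, the knob was turned clockwise through what felt like one click and released, and the job is handed in (31.5 s of the 72 s used). No verdict was reported.

- **Loading:** I set the module on the plate, slid it in, and it stopped against the block. Lifting off, I had commanded the fingers too narrow. They re-gripped the module, pulled it back about 5 mm, and the knob turned about 16° counter-clockwise. I pushed it home again from behind with shut fingers, up to a firm stop at about 11 N (limit 25 N).
- **Clamping:** In one grip I turned the knob 78°. The torque rose to about 0.24 N m, fell through zero to about -0.10, then went positive again. I took that as a single click and let go at once.
- **Last checks, by image numbers:**
  - The module's nose edge was still at the block face after clamping.
  - The bystanders I checked (monitor, label roll, marker, phone, mouse, carton) were found about where they should be. I did not check the scanner.
  - The arm was clear, with near-zero force.
- **Not confirmed:** The final picture was refused because the 12-picture limit was reached. The collar pointer was never seen clearly, so the click and the pad's pressure rest on the torque readings alone. That matters because I assumed, but did not see, that the screw turned back together with the knob.

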